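# Check whether the scanner's lid still holds itself open

### The job

Find out whether the scanner's friction hinge still holds: with a fingertip under the lid's front lip (no squeezing, no pushing on its outer face), lift the lid until it bears firmly against its stop, pressing there with about 12 N for a moment and never straining it with 20 N or more, then take the hand away and watch. If the lid stays up by itself, leave it standing and push the slide sign all the way to its green end; if it drops shut, leave it shut and push the sign all the way to its red end. Leave the other things on the desk where they are.

Things in the scene. Friction and masses are not known exactly. Their poses are not given: they have to be found in the camera images.
- scanner_hinge (a point): middle of the scanner's hinge line, 122 mm above the desk. Scanner: grey box 165 mm deep (x), 220 wide (y), 68 tall, on a clear 50 mm riser, fixed. Frame fixed, does not turn with the lid: x from the scanner's front to its rear, y along the hinge, z up; the box's front is at x = -163 mm. The hinge's stop is hidden, 45 to 70 degrees open, differs each time, springy: about 1 N more per mm at the lip
- lid: flat lid 220 mm wide, 220 to 440 g. Origin on the hinge line in the plane of its underside; x from lip to hinge, z out of its outer face; turns with the lid, upward about hinge +y. White liner 12 mm thick reaches 190 mm from the hinge: a lip 27 mm beyond the scanner's front. Shut at the start. Let go at the stop it stays within 5 degrees or drops shut, mostly within 2 s
- lip (a point): middle of the lower front edge of the lid's lip, 190 mm from the hinge line; 122 mm above the desk when shut, 250 to 300 mm when held up near the stop. Turns with the lid. Lifting here slowly takes 1 to 8 N (the lid answers a fast touch with a hard knock); at the stop press with 9 to 18 N for half a second
- lid_cover: black outer cover of the lid, 167 x 220 x 12 mm, fixed on top of the white liner, its front edge 23 mm short of the lip's edge; origin and axes as lid. Not to be pushed on
- sign_base: slide sign: flat aluminium base 75 (x) x 170 (y) x 14 mm, fixed to the desk; origin under its centre; its half towards its own -y is red, its half towards +y is green.
- sign (a joint): position of the sign's marker along its track, in m: 0 at the red end, 0.10 at the green end (it moves along the base's +y); it starts near the middle and takes about 2 N to slide.
- sign_grip (a point): centre of the sign's black marker block, 28 (x) x 18 (y) x 40 mm tall, 36 mm above the desk, its top at 56 mm.
- stapler: red and black stapler, 34 x 110 x 34 mm, lying beyond the sign; leave alone; origin under its centre
- note_block: yellow block of sticky notes, 76 x 76 x 30 mm, on the robot's side of the sign; leave alone; origin under its centre
- mug: white mug, 80 mm wide, 90 mm tall; leave alone; origin under its centre
- pen_cup: dark steel pen cup, 72 mm wide, 100 mm tall; leave alone; origin under its centre
- mouse: black computer mouse, 100 x 58 x 28 mm; leave alone; origin under its centre
- tape: blue tape dispenser, 55 x 130 x 68 mm; leave alone; origin under its centre

How it is judged:
By the outcome, as a careful person would: the job done as asked, in the order asked, and still so for the second after the job is handed in, with the robot touching nothing.
It also fails if it takes over 72 s, if anything falls off the work surface, if the arm or the gripper's body presses on something with over 40 N, if the wrist force passes 120 N, or if a joint passes its speed limit or range.

### The arm

A 6-joint arm with a two-finger parallel gripper is mounted at the origin on the work surface. World frame = base frame: x ahead of the robot, y to its left, z up, the work surface at z = 0. Lengths are in mm, angles in rad, forces in N, time in s.
With the tool pointing down it reaches from about 275 to 1000 mm from the base axis. Payload 8.4 kg.
Tool frame: the origin (TCP) lies on the centre line of the jaws, within the pads' length; the fingertips stand 22 mm ahead of it and the grasp point (between the pads) lies 3 mm ahead of it; z points along the fingers, x is the direction in which the jaws open and shut, and the axes are right-handed (so a half turn about z gives the same grasp; the last joint's range is limited). The gripper opens to 85 mm and grips with 20 to 120 N. Pads are 22 mm wide; open, the fingers measure 114 mm over their backs; the gripper's body (76 mm by 85 mm) begins 54 mm behind the grasp point. The pads swing forward as they close: fully open they stand 13 mm farther back than shut.
Start: joints at [1.345, 0.353, 1.633, -0, 1.155, -0.002], TCP at [138.709, 609.416, 253.281] pointing down, gripper open.
Joint ranges: [-2.63, 2.63], [-0.92, 2.1], [0.06, 2.66], [-1.3, 4.44], [0, 2.69], [-3.02, 3.02]. Speed limits (rad/s): [2.22, 2.22, 2.79, 3.14, 3.14, 3.14].

### API

Orientations are given as [roll, pitch, yaw] about the fixed x, y, z axes, in that order (R = Rz(yaw) Ry(pitch) Rx(roll)).
In Python, from rig import status, viewer, job gives the robot as it stands.
- The arm moves only by the tool send_rows, never from a script. Its argument "plan" is a list of rows, each a list of 3 entries, a list of its own where there are three numbers: the shift along the tool's x, y, z in m, then the turn, a rotation vector about the tool's x, y, z in rad, then the opening, from -1 (shut) to 1 (fully open). In form: [[[x, y, z], [rx, ry, rz], jaw], ...]. A call has exactly 5 rows; each row is the pose to reach, as a shift and turn from the pose measured when the call began, along the tool's axes at that moment; what a row does not reach only later rows make up. A row lasts 1/12 s, in which the tool goes at most 41.7 mm and 7.16 degrees, less where a joint would pass 70% of its speed; a pose out of reach is approached as far as the arm can. A call with a gripper value outside its range is refused whole. The fingers move at their own pace and stop on an object; "squeeze" is the grip in N (left out, the last holds). Time passes only in rows, so rows that repeat a pose let the fingers close, or fill a call up. It gives the time, the measured TCP pose, the force and the opening at its end, in the units of the state.
- status.sense(): the state, without advancing time (a new reading comes with each control period).
- viewer.grab_frame(name): name is "side" or "top" or "wrist"; returns the picture (420x560x3 uint8, red, green, blue); there is no depth.
- viewer.camera_params(name): a dict with "intrinsics" (3x3 intrinsics, pixels), "xyz" and "orientation" of the camera in the world. Camera axes: x right, y down, z forward; pixel columns grow to the right and rows downward; lengths in mm; the calibration is good to about 2 mm. A picture is of the moment at which its call begins: read the wrist's pose just before it. camera_params takes no time and is no camera call; for the wrist camera it gives the pose at the moment of the call.
- job.sign_off(): hands the job in, once; it reports no verdict.
Trained networks look in the newest picture that a camera, given by its name, has taken for a name from the list of things; names that differ only in an ending like _2 or _b are one class to them, and where a whole thing is asked for, a point or a joint stands for the part that bears it (a point fixed in the world has none). Each returns a list of dicts, best first, with "p" (0 to 1); they miss things now and then, are a little off and sometimes report something else, mostly with a low value. They report only what shows in the picture. A call takes as long as a camera call.
- viewer.cut_out(label, camera): "mask" (420x560 bool, what is visible of it) and "extent" ([left, top, width, height] in pixels, round what is visible of it).
The state is a dict: "clock": time; "qpos": joint angles; "qvel": joint speeds; "joint_efforts": joint torques, N m; "eef_pos": TCP position; "tcp_rot": TCP orientation; "contact_force": force on the tool from outside, world axes, zero at the start; "wrist_torque": the same for the moment, N m; "opening": opening from 0.0 (shut) to 1.0 (fully open).
Only numpy, scipy, OpenCV 4.12 (cv2) and the standard library are available. Lean on these libraries where they do the work, as an engineer would, in place of code of your own. Each camera call takes 0.05 s, during which the arm holds its last target.

## Working session

There is one attempt and no reset: what is moved stays moved. The work goes in short steps, Python scripts to look and compute and a tool call to move; the robot and the scene stay as the last step left them, time stands still between calls to the robot, and variables do not carry over. Pictures are saved under pics/ and viewed, and the job is handed in when it is done.

Besides the shell and the picture viewer there is one more tool, called after "Request:" as name(argument=value, ...), one argument or row to a line, values as JSON. send_rows: Moves the arm, as the interface text tells. Its arguments: {"type":"object","properties":{"plan":{"type":"array"},"squeeze":{"type":"number"}},"required":["plan"]}

```bash
mkdir -p pics; ls; python3 - <<'E'
from rig import status, viewer, job
import cv2, numpy as np
print(status.sense())
for n in ["side","top","wrist"]:
    print(n, viewer.camera_params(n))
    f=viewer.grab_frame(n); cv2.imwrite(f"pics/{n}0.png", f[:,:,::-1])
E
```

```text
pics
{'clock': 0.0, 'qpos': array([ 1.34457795e+00,  3.53677295e-01,  1.63417676e+00, -5.27975525e-06,
        1.15518940e+00, -2.43487746e-03]), 'qvel': array([-0.00057553,  0.00049972, -0.00051282, -0.00056815,  0.00249471,
       -0.00043828]), 'joint_efforts': array([-1.01208982e-03, -6.05244470e+01, -3.42072415e+01, -1.71029160e-04,
        9.42610495e-03, -4.35487635e-06]), 'eef_pos': array([138.61803843, 608.95432129, 252.52521712]), 'tcp_rot': array([3.14159136e+00, 1.45081129e-03, 1.34701496e+00]), 'contact_force': array([ 0.57937618, -0.55448804,  1.35341541]), 'wrist_torque': array([ 0.03503427, -0.01194971, -0.08972133]), 'opening': 0.9996201673311804}
side {'intrinsics': array([[460.71101833,   0.        , 284.36188614],
       [  0.        , 460.71101833, 205.9616258 ],
       [  0.        ,   0.        ,   1.        ]]), 'xyz': array([418.97553097, 974.74508893, 722.48801371]), 'orientation': array([-2.14173459, -0.00548283, -2.93802904])}
top {'intrinsics': array([[427.60344225,   0.        , 279.65230483],
       [  0.        , 427.60344225, 217.49447578],
       [  0.        ,   0.        ,   1.        ]]), 'xyz': array([ 546.6381427 ,   16.06252285, 1144.3334861 ]), 'orientation': array([-3.0846035 , -0.02529835, -1.5526247 ])}
wrist {'intrinsics': array([[295.84448652,   0.        , 277.59829628],
       [  0.        , 295.84448652, 207.00254854],
       [  0.        ,   0.        ,   1.        ]]), 'xyz': array([ 64.22730967, 625.45939011, 373.38057869]), 'orientation': array([2.83881811e+00, 2.24504028e-03, 1.34649042e+00])}
```

View pics/side0.png

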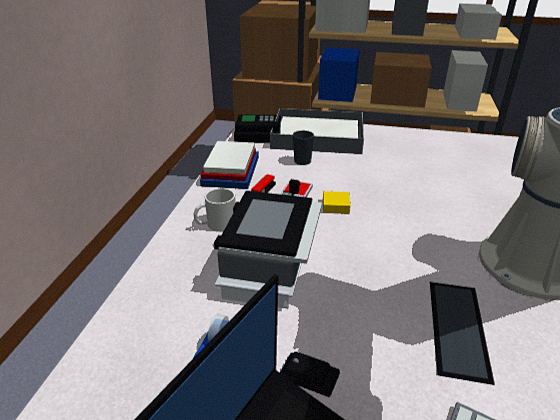

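View pics/top0.png

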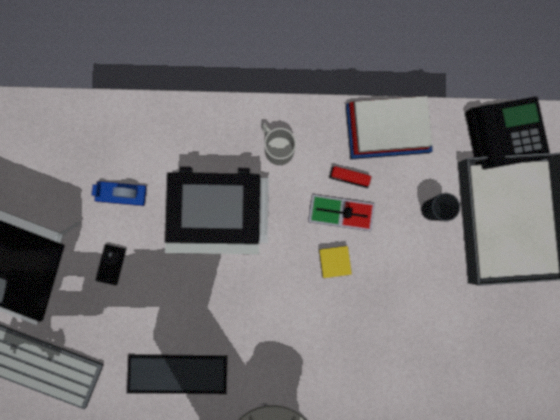

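View pics/wrist0.png

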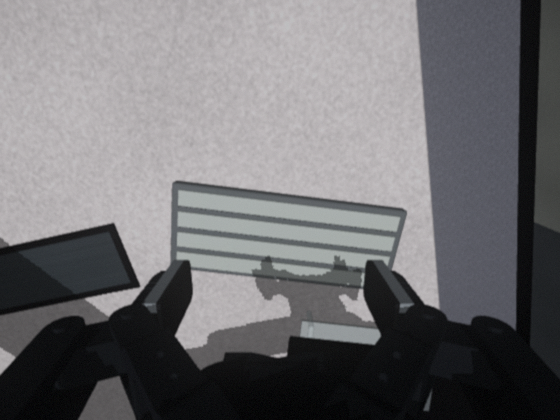

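```bash
cat > h.py <<'E'
from rig import status, viewer, job
import cv2, numpy as np
from scipy.spatial.transform import Rotation as R
def cam(n):
    p=viewer.camera_params(n); return p["intrinsics"],p["xyz"],R.from_euler("xyz",p["orientation"]).as_matrix()
def ray(c,u,v):
    K,t,M=c; d=M@np.linalg.solve(K,np.array([u,v,1.0])); return t,d
def onz(c,u,v,z):
    t,d=ray(c,u,v); return t+d*(z-t[2])/d[2]
def proj(c,P):
    K,t,M=c; q=(np.atleast_2d(P)-t)@M; q=q@K.T; return q[:,:2]/q[:,2:]
E
python3 - <<'E'
from h import *
import pickle
out={}
for n in ["top","side"]:
    f=viewer.grab_frame(n); vis=f[:,:,::-1].copy()
    for l in ["lid","lid_cover","sign_base","sign_grip","stapler","note_block","mug","pen_cup","mouse","tape"]:
        r=viewer.cut_out(l,n); out[n,l]=r[:1]
        for k in r[:2]: 
            x,y,w,h=[int(a) for a in k["extent"]]
            print(n,l,round(k["p"],2),x,y,w,h)
        if r:
            m=r[0]["mask"].astype(np.uint8); cs,_=cv2.findContours(m,cv2.RETR_EXTERNAL,cv2.CHAIN_APPROX_NONE)
            cv2.drawContours(vis,cs,-1,(255,0,255),1)
            if l in("lid","lid_cover","sign_base","note_block","stapler"): print("  rect",cv2.minAreaRect(np.vstack(cs)))
    cv2.imwrite(f"pics/{n}_seg.png",cv2.resize(vis,None,fx=1.4,fy=1.4))
pickle.dump(out,open("seg.pkl","wb"))
c=cam("top")
for l,z in [("lid",135),("sign_base",14),("note_block",30),("stapler",34),("mug",90),("pen_cup",100),("mouse",28),("tape",68)]:
    r=out["top",l]
    if r:
        m=r[0]["mask"]; cs,_=cv2.findContours(m.astype(np.uint8),cv2.RETR_EXTERNAL,cv2.CHAIN_APPROX_NONE)
        pts=np.vstack(cs)[:,0]
        W=np.array([onz(c,u,v,z)[:2] for u,v in pts]); print(l,cv2.minAreaRect(W.astype(np.float32)))
E
```

```text
top lid 0.62 164 172 91 86
top lid 0.22 161 164 110 88
  rect ((211.7679901123047, 212.58103942871094), (94.80415344238281, 81.80569458007812), 0.8814040422439575)
top lid_cover 0.74 164 165 107 90
top lid_cover 0.71 166 170 98 74
  rect ((215.81387329101562, 210.5521240234375), (103.70445251464844, 86.17042541503906), 1.0609116554260254)
top sign_base 0.69 308 196 63 36
  rect ((340.6236267089844, 212.4593505859375), (64.91941833496094, 28.371328353881836), 8.365885734558105)
top stapler 0.76 329 167 44 21
top stapler 0.62 91 183 54 20
  rect ((349.6075439453125, 176.83010864257812), (41.75411605834961, 14.213348388671875), 15.642248153686523)
top note_block 0.78 318 243 32 34
  rect ((335.0699768066406, 261.489990234375), (31.254121780395508, 31.112699508666992), 81.8698959350586)
top mug 0.91 259 123 38 43
top mug 0.62 164 172 96 80
top pen_cup 0.8 420 194 40 27
top mouse 0.78 97 245 27 39
top tape 0.8 89 179 57 22
side lid 0.97 215 190 106 71
side lid 0.72 251 173 25 16
  rect ((269.123046875, 224.6143035888672), (98.471435546875, 67.65612030029297), 7.907162666320801)
side lid_c
[... 779 characters left out ...]
72.8201904296875, 75.72183227539062), 82.74468994140625)
note_block ((499.0415344238281, -157.35989379882812), (80.9620590209961, 81.49492645263672), 8.705619812011719)
stapler ((721.1110229492188, -192.6864776611328), (109.76180267333984, 37.72065734863281), 75.51829528808594)
mug ((793.85595703125, -5.3673858642578125), (111.559326171875, 80.32807159423828), 9.600261688232422)
pen_cup ((641.8139038085938, -405.6195068359375), (67.04771423339844, 95.51464080810547), 1.115329384803772)
mouse ((481.577880859375, 423.0677185058594), (58.47659683227539, 98.8362045288086), 78.18826293945312)
tape ((661.8350830078125, 394.5056457519531), (133.64405822753906, 52.68375778198242), 85.25643157958984)
```

```bash
python3 - <<'E'
import cv2,numpy as np
a=cv2.imread("pics/top0.png")[150:290,150:390]; b=cv2.imread("pics/side0.png")[165:315,180:360]
cv2.imwrite("pics/topz.png",cv2.resize(a,None,fx=3.3,fy=3.3,interpolation=cv2.INTER_CUBIC)); cv2.imwrite("pics/sidez.png",cv2.resize(b,None,fx=4,fy=4,interpolation=cv2.INTER_CUBIC))
E
```

```text
(no output)
```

View pics/topz.png

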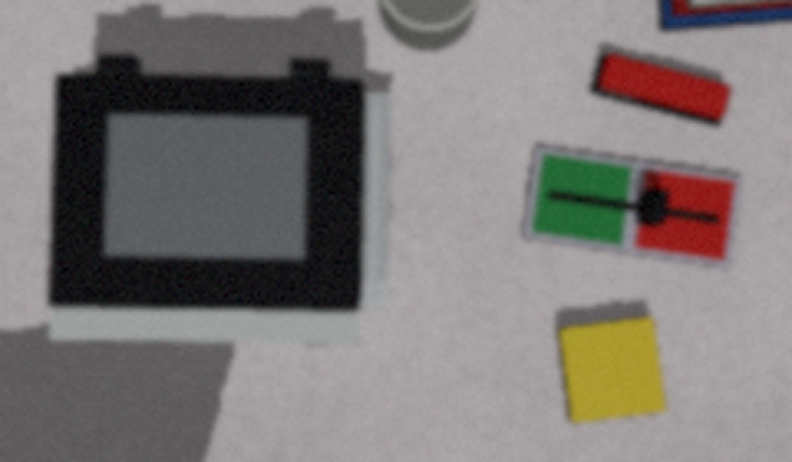

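View pics/sidez.png

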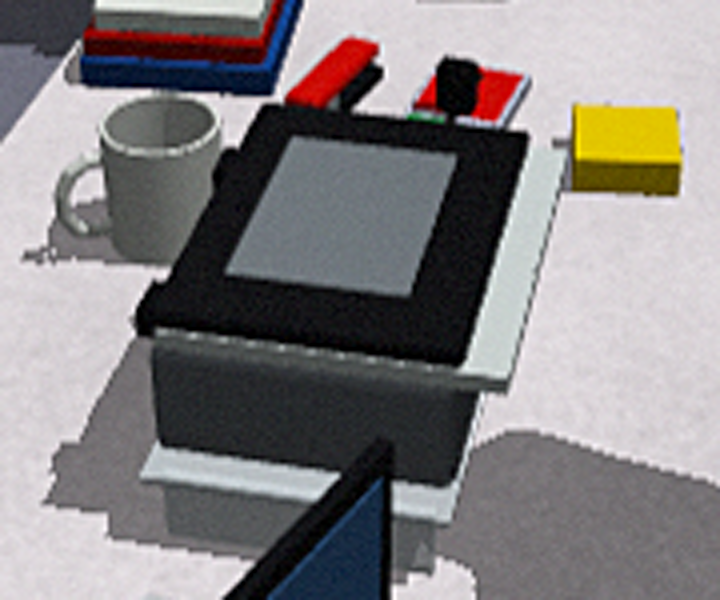

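```bash
python3 - <<'E'
from h import *
from scipy.optimize import least_squares
T=lambda u,v:((u+.5)/3.3-.5+150,(v+.5)/3.3-.5+150)
S=lambda u,v:((u+.5)/4-.5+180,(v+.5)/4-.5+165)
ct,cs=cam("top"),cam("side")
# scanner frame x to rear, y along hinge (left), z up ; local corners
obs=[("t",T(57,75),(0,110,24)),("t",T(362,78),(0,-110,24)),("t",T(358,308),(-167,-110,24)),("t",T(50,303),(-167,110,24)),
("t",T(50,341),(-190,110,6)),("t",T(358,343),(-190,-110,6)),
("s",S(268,103),(0,-110,24)),("s",S(527,128),(-167,-110,24)),("s",S(463,362),(-167,110,24)),("s",S(505,390),(-190,110,0)),("s",S(565,150),(-190,-110,12))]
def res(p,full=False):
    M=R.from_euler("z",p[2]).as_matrix(); r=[]
    for c,uv,P in obs:
        w=M@np.array(P)+[p[0],p[1],122]
        r.append(proj(ct if c=="t" else cs,w)[0]-uv)
    return np.array(r) if full else np.ravel(r)
s=least_squares(res,[700,150,0],loss="soft_l1"); print(s.x); print(res(s.x,True).round(1))
M=R.from_euler("z",s.x[2]).as_matrix()
print("lip",M@[-190,0,0]+[s.x[0],s.x[1],122])
ob=[T(542,142),T(742,172),T(728,266),T(522,240)]
W=np.array([onz(ct,*u,14) for u in ob]);print(W.round(0),W.mean(0))
print("marker top",onz(ct,*T(652,205),56), "stapler",[onz(ct,*T(*u),34).round() for u in [(602,50),(730,88),(720,122),(590,92)]], "notes",[onz(ct,*T(*u),30).round() for u in [(560,325),(654,318),(666,410),(572,422)]])
E
```

```text
[7.08070996e+02 1.50483649e+02 2.03448815e-03]
[[-1.3 -1.4]
 [ 0.4 -0.5]
 [ 0.3  1. ]
 [-1.5  1. ]
 [ 0.1 -0.7]
 [ 0.3  0.1]
 [-2.1 -1.3]
 [ 0.6 -0.1]
 [-0.  -2.3]
 [ 0.4  1.5]
 [ 0.4 -0.3]]
lip [518.07138943 150.09709699 122.        ]
[[ 680. -101.   14.]
 [ 659. -264.   14.]
 [ 582. -253.   14.]
 [ 600.  -86.   14.]] [ 630.20278122 -176.0838576    14.        ]
marker top [ 627.31843734 -183.25059776   56.        ] stapler [array([ 752., -146.,   34.]), array([ 724., -249.,   34.]), array([ 696., -241.,   34.]), array([ 718., -137.,   34.])] notes [array([ 533., -116.,   30.]), array([ 540., -190.,   30.]), array([ 467., -201.,   30.]), array([ 457., -126.,   30.])]
```

```bash
cat >> h.py <<'E'
def st(log=True):
    s=status.sense()
    if log: open("log.txt","a").write(repr((s["clock"],list(map(float,s["qpos"])),list(map(float,s["eef_pos"])),list(map(float,s["tcp_rot"])),list(map(float,s["contact_force"])),list(map(float,s["wrist_torque"]))))+"\n")
    return s
def ori(phi,az=0.0):
    "fingers pointing phi deg below horizontal toward azimuth az deg, jaws horizontal, camera on top"
    p=np.radians(phi); z=[np.cos(p),0,-np.sin(p)]; x=[0,-1,0]; y=np.cross(z,x)
    return R.from_euler("z",az,degrees=True).as_matrix()@np.array([x,y,z]).T
def rel(P,M,show=True):
    s=st(); M0=R.from_euler("xyz",s["tcp_rot"]).as_matrix()
    d=M0.T@(np.array(P)-s["eef_pos"])/1000; rv=R.from_matrix(M0.T@M).as_rotvec()
    if show: print("t %.2f"%s["clock"],"pos",s["eef_pos"].round(1),"q",s["qpos"].round(3),"F",s["contact_force"].round(1)); print("shift",d.round(4),"rot",rv.round(4), "rows by dist %.1f rot %.1f"%(np.linalg.norm(d)/.0417,np.degrees(np.linalg.norm(rv))/7.16))
    return d,rv
E
python3 - <<'E'
from h import *
rel([330,150,260],ori(90))
E
```

```text
t 1.25 pos [138.7 609.4 253.3] q [ 1.345  0.353  1.633 -0.     1.155 -0.002] F [ 0.9 -0.5 -1.1]
shift [-0.4055  0.2885 -0.0067] rot [ 0.     -0.      2.9178] rows by dist 11.9 rot 23.3
```

Request:
send_rows(
  plan=[
    [[-0.034, 0.024, -0.002], [0, 0, 0.12], -1],
    [[-0.068, 0.048, -0.004], [0, 0, 0.24], -1],
    [[-0.102, 0.072, -0.006], [0, 0, 0.36], -1],
    [[-0.136, 0.096, -0.008], [0, 0, 0.48], -1],
    [[-0.17, 0.12, -0.01], [0, 0, 0.6], -1],
  ],
)

```text
clock: 1.67
eef_pos: [218.2, 415.2, 263.3]
tcp_rot: [3.142, -0.0, 0.742]
contact_force: [0.0, -0.1, 0.3]
opening: 0.298
```

```bash
python3 - <<'E'
from h import *
rel([330,150,260],ori(90))
E
```

```text
t 1.67 pos [218.2 415.2 263.3] q [ 1.084  0.096  1.943 -0.     1.102  0.342] F [ 0.  -0.1  0.3]
shift [-0.0967  0.2711  0.0033] rot [-2.0000e-04 -1.0000e-04  2.3125e+00] rows by dist 6.9 rot 18.5
```

Request:
send_rows(
  plan=[
    [[-0.014, 0.039, 0.0], [0, 0, 0.12], -1],
    [[-0.028, 0.078, 0], [0, 0, 0.24], -1],
    [[-0.042, 0.117, 0], [0, 0, 0.36], -1],
    [[-0.056, 0.156, 0], [0, 0, 0.48], -1],
    [[-0.07, 0.195, 0], [0, 0, 0.6], -1],
  ],
)

```text
clock: 2.08
eef_pos: [298.3, 223.0, 263.6]
tcp_rot: [-3.141, -0.001, 0.137]
contact_force: [0.5, 0.5, 0.6]
opening: -0.002
```

```bash
python3 - <<'E'
from h import *
rel([330,150,260],ori(70))
E
```

```text
t 2.08 pos [298.3 223.  263.6] q [ 0.638 -0.074  2.115 -0.     1.099  0.502] F [0.5 0.5 0.6]
shift [0.0214 0.0766 0.0036] rot [0.2582 0.2972 1.6881] rows by dist 1.9 rot 13.9
```

Request:
send_rows(
  plan=[
    [[0.004, 0.015, 0.0], [0.019, 0.022, 0.12], -1],
    [[0.008, 0.03, 0], [0.038, 0.044, 0.24], -1],
    [[0.012, 0.045, 0], [0.057, 0.066, 0.36], -1],
    [[0.016, 0.06, 0], [0.076, 0.088, 0.48], -1],
    [[0.02, 0.075, 0], [0.095, 0.11, 0.6], -1],
  ],
)

```text
clock: 2.5
eef_pos: [328.6, 150.5, 263.8]
tcp_rot: [-3.017, -0.077, -0.476]
contact_force: [-0.2, -0.0, 1.0]
opening: -0.002
```

```bash
python3 - <<'E'
from h import *
rel([330,150,260],ori(60))
E
```

```text
t 2.50 pos [328.6 150.5 263.8] q [ 0.408 -0.181  2.211  0.024  0.966  0.866] F [-0.2 -0.   1. ]
shift [0.0012 0.0003 0.0039] rot [0.3158 0.2843 1.0645] rows by dist 0.1 rot 9.2
```

```bash
cat > kin.py <<'E'
import numpy as np
from scipy.spatial.transform import Rotation as R
from scipy.optimize import least_squares
rz=lambda a:R.from_euler("z",a).as_matrix(); ry=lambda a:R.from_euler("y",a).as_matrix()
def fk(q,p,s4=1):
    a1,d1,L2,e,L3,dT=p
    A=rz(q[0]); t=A@np.array([a1,0,d1]); A=A@ry(q[1]); t=t+A@[0,0,L2]; A=A@ry(q[2]); W=t+A@[e,0,L3]
    E=t
    A=A@rz(s4*q[3])@ry(q[4])@rz(q[5]); T=W+A@[0,0,dT]
    return T,A@rz(np.pi),W,E
def load():
    return [eval(l) for l in open("log.txt")]
E
python3 - <<'E'
from kin import *
D=load()
for s4 in(1,-1):
    f=lambda p:np.ravel([fk(d[1],p,s4)[0]-d[2] for d in D])
    s=least_squares(f,[0,300,300,0,350,250],x_scale=100); print(s4,s.x.round(1),np.abs(s.fun).max())
    for d in D: print((fk(d[1],s.x,s4)[1].T@R.from_euler("xyz",d[3]).as_matrix()).round(3).tolist()) if d is D[-1] else 0
E
```

```text
1 [ -4.9 276.5 571.7  36.8 488.6 328.8] 1.4524199229786063
[[1.0, -0.0, 0.0], [0.0, 1.0, -0.0], [-0.0, 0.0, 1.0]]
-1 [ 46.7 462.3 533.  267.  549.  243.1] 12.356840625458858
[[0.999, -0.028, -0.03], [0.027, 0.999, -0.026], [0.031, 0.025, 0.999]]
```

```bash
cat >> kin.py <<'E'
P0=[-4.9,276.5,571.7,36.8,488.6,328.8]
LO=np.array([-2.63,-.92,.06,-1.3,0,-3.02]);HI=np.array([2.63,2.1,2.66,4.44,2.69,3.02])
def ik(T,M,q0,p=P0):
    def f(q):
        t,A,_,_=fk(q,p); return np.r_[(t-T)/100,R.from_matrix(A.T@M).as_rotvec()]
    s=least_squares(f,np.clip(q0,LO+1e-3,HI-1e-3),bounds=(LO,HI)); return s.x,np.abs(s.fun).max()
E
python3 - <<'E'
from kin import *
from h import ori
q0=load()[-1][1]
# TCP such that fingertip (22mm ahead) at tip point
for az in (0,16):
  for phi in (20,30,40,50,60):
    q=q0
    for th in (0,30,60):
        M=ori(phi,az); t=np.radians(th)
        lip=np.array([708-190*np.cos(t),150,122+190*np.sin(t)])
        # lip edge rests on finger top (11mm above axis), 15 mm behind tip
        T=lip+11*M[:,1]+(15-22)*M[:,2]
        q,e=ik(T,M,q); _,_,W,E=fk(q,P0)
        print(az,phi,th,q.round(2),"err %.3f"%e,"wrist",W.round(),"elbow",E.round())
E
```

```text
0 20 0 [ 0.28  0.23  2.35 -0.57  0.    2.32] err 0.666 wrist [341.  99. 402.] elbow [118.  34. 834.]
0 20 30 [ 0.27  0.06  2.34 -0.74  0.    2.46] err 0.497 wrist [321.  88. 461.] elbow [ 31.   8. 847.]
0 20 60 [ 0.35  0.06  2.2  -1.28  0.21  3.02] err 0.388 wrist [361. 130. 506.] elbow [ 30.  11. 847.]
0 30 0 [ 0.28  0.23  2.35 -0.64  0.    2.41] err 0.496 wrist [340.  99. 402.] elbow [118.  34. 834.]
0 30 30 [ 0.27  0.06  2.34 -0.8   0.    2.54] err 0.327 wrist [320.  89. 460.] elbow [ 31.   9. 847.]
0 30 60 [ 0.36  0.07  2.2  -1.24  0.24  3.02] err 0.222 wrist [361. 137. 507.] elbow [ 31.  12. 847.]
0 40 0 [ 0.28  0.23  2.35 -0.56  0.    2.35] err 0.325 wrist [339.  99. 401.] elbow [118.  34. 834.]
0 40 30 [ 0.41  0.08  2.3  -1.17  0.25  3.02] err 0.175 wrist [321. 139. 468.] elbow [ 35.  15. 847.]
0 40 60 [ 0.38  0.07  2.19 -1.2   0.29  3.02] err 0.058 wrist [361. 146. 509.] elbow [ 32.  13. 847.]
0 50 0 [ 0.4   0.23  2.32 -1.13  0.2   3.02] err 0.166 wrist [339. 142. 406.] elbow [117.  49. 833.]
0 50 30 [ 0.43  0.08  2.29 -1.13  0.3   3.02] err 0.013 wrist [322. 149. 470.] elbow
[... 1222 characters left out ...]
  13. 846.]
16 40 60 [ 0.21  0.06  2.24  2.11  0.06 -0.58] err 0.000 wrist [359.  77. 494.] elbow [ 27.   6. 847.]
16 50 0 [0.28 0.22 2.35 0.63 0.   0.95] err 0.136 wrist [338.  98. 401.] elbow [117.  34. 834.]
16 50 30 [0.26 0.06 2.32 0.17 0.06 1.38] err 0.000 wrist [328.  88. 467.] elbow [ 29.   8. 847.]
16 50 60 [0.22 0.06 2.12 0.15 0.27 1.38] err 0.000 wrist [397.  88. 537.] elbow [ 27.   6. 847.]
16 60 0 [ 0.28  0.22  2.33 -0.03  0.07  1.6 ] err 0.000 wrist [347. 101. 407.] elbow [116.  34. 834.]
16 60 30 [0.26 0.07 2.2  0.02 0.34 1.54] err 0.000 wrist [373. 101. 502.] elbow [ 36.  10. 847.]
16 60 60 [0.22 0.09 2.   0.05 0.53 1.48] err 0.000 wrist [442. 101. 572.] elbow [ 46.  11. 846.]
```

```bash
cat > plan.py <<'E'
from kin import *
from h import ori
HX,HZ=708.0,122.0
def C(th,phi,az,y=135,s=22,gap=0.0,back=0.0):
    "TCP with lip edge of a lid opened th deg lying on the finger top s mm behind the tip; gap below; back = withdrawn along tool z"
    M=ori(phi,az); t=np.radians(th)
    lip=np.array([HX-190*np.cos(t),y,HZ+190*np.sin(t)])
    return lip+(11+gap)*M[:,1]+(s-22-back)*M[:,2],M
E
python3 - <<'E'
from plan import *
q0=load()[-1][1]
for phi,az in((64,15),(67,15),(70,15)):
    q=q0
    for th,gap,back in ((0,14,90),(0,14,0),(0,0,0),(15,0,0),(30,0,0),(45,0,0),(60,0,0),(70,0,0)):
        T,M=C(th,phi,az,gap=gap,back=back); q,e=ik(T,M,q); print(phi,az,th,gap,back,T.round(),q.round(2),"err %.3f"%e)
E
```

```text
64 15 0 14 90 [458. 119. 192.] [0.25 0.   2.32 0.01 0.36 1.55] err 0.000
64 15 0 14 0 [496. 129. 111.] [0.25 0.23 2.32 0.03 0.14 1.53] err 0.000
64 15 0 0 0 [508. 132. 117.] [0.25 0.24 2.29 0.03 0.16 1.54] err 0.000
64 15 15 0 0 [515. 132. 166.] [0.25 0.15 2.24 0.02 0.3  1.54] err 0.000
64 15 30 0 0 [534. 132. 212.] [0.24 0.1  2.16 0.03 0.43 1.52] err 0.000
64 15 45 0 0 [564. 132. 252.] [0.22 0.09 2.06 0.04 0.54 1.5 ] err 0.000
64 15 60 0 0 [603. 132. 282.] [0.2  0.12 1.95 0.05 0.62 1.48] err 0.000
64 15 70 0 0 [633. 132. 296.] [0.19 0.15 1.88 0.05 0.66 1.47] err 0.000
67 15 0 14 90 [462. 120. 195.] [0.25 0.02 2.27 0.01 0.45 1.55] err 0.000
67 15 0 14 0 [496. 129. 112.] [0.25 0.23 2.28 0.02 0.22 1.55] err 0.000
67 15 0 0 0 [508. 132. 118.] [0.25 0.24 2.25 0.01 0.25 1.55] err 0.000
67 15 15 0 0 [515. 132. 167.] [0.25 0.16 2.2  0.01 0.38 1.55] err 0.000
67 15 30 0 0 [534. 132. 213.] [0.24 0.11 2.12 0.02 0.51 1.53] err 0.000
67 15 45 0 0 [564. 132. 252.] [0.22 0.11 2.02 0.03 0.61 1.51] err 0.000
67 15 60 0 0 [603. 132. 282.] [0.2  0.14 1.91 0.04 0.69 1.49] err 0.000
67 15 70 0 0 [633. 132. 296.] [0.19 0.17 1.84 0.04 0.73 1.48] err 0.000
70 15 0 14 90 [466. 121. 198.] [0.25 0.04 2.23 0.01 0.53 1.56] err 0.000
70 15 0 14 0 [495. 129. 113.] [0.25 0.24 2.25 0.01 0.31 1.55] err 0.000
70 15 0 0 0 [508. 132. 118.] [0.25 0.25 2.22 0.01 0.33 1.55] err 0.000
70 15 15 0 0 [514. 132. 167.] [0.25 0.17 2.16 0.01 0.46 1.55] err 0.000
70 15 30 0 0 [533. 132. 213.] [0.24 0.13 2.08 0.01 0.58 1.54] err 0.000
70 15 45 0 0 [564. 132. 253.] [0.22 0.12 1.98 0.02 0.68 1.52] err 0.000
70 15 60 0 0 [603. 132. 283.] [0.21 0.16 1.88 0.03 0.76 1.5 ] err 0.000
70 15 70 0 0 [633. 132. 297.] [0.19 0.19 1.8  0.03 0.8  1.49] err 0.000
```

```bash
python3 - <<'E'
from h import *
from plan import C
rel(*C(0,64,15,gap=16,back=90))
E
```

```text
t 2.50 pos [328.6 150.5 263.8] q [ 0.408 -0.181  2.211  0.024  0.966  0.866] F [-0.2 -0.   1. ]
shift [ 0.1223 -0.0196  0.0855] rot [0.2776 0.1686 0.8218] rows by dist 3.6 rot 7.1
```

Request:
send_rows(
  plan=[
    [[0.012, -0.002, 0.008], [0.035, 0.021, 0.102], -1],
    [[0.024, -0.004, 0.016], [0.07, 0.042, 0.205], -1],
    [[0.036, -0.006, 0.024], [0.105, 0.063, 0.31], -1],
    [[0.048, -0.008, 0.032], [0.14, 0.084, 0.41], -1],
    [[0.06, -0.01, 0.04], [0.17, 0.105, 0.51], -1],
  ],
)

```text
clock: 2.92
eef_pos: [391.8, 134.6, 230.1]
tcp_rot: [-2.803, -0.062, -1.002]
contact_force: [-0.4, -0.5, 0.5]
opening: -0.004
```

```bash
python3 - <<'E'
from h import *
from plan import C
rel(*C(0,64,15,gap=16,back=90))
E
```

```text
t 2.92 pos [391.8 134.6 230.1] q [ 0.303 -0.123  2.29   0.052  0.633  1.259] F [-0.4 -0.5  0.5]
shift [ 0.0458 -0.0293  0.0548] rot [0.1047 0.0617 0.3065] rows by dist 1.9 rot 2.6
```

Request:
send_rows(
  plan=[
    [[0.012, -0.007, 0.014], [0.026, 0.015, 0.076], -1],
    [[0.023, -0.0145, 0.027], [0.052, 0.03, 0.153], -1],
    [[0.034, -0.022, 0.041], [0.078, 0.045, 0.23], -1],
    [[0.046, -0.029, 0.055], [0.105, 0.062, 0.307], -1],
    [[0.046, -0.029, 0.055], [0.105, 0.062, 0.307], -1],
  ],
)

```text
clock: 3.33
eef_pos: [457.1, 117.7, 189.4]
tcp_rot: [-2.688, 0.001, -1.314]
contact_force: [-1.0, 0.2, 0.1]
opening: 0.004
```

```bash
python3 - <<'E'
from h import *
from plan import C
rel(*C(0,64,15,gap=16,back=0))
f=viewer.grab_frame("wrist"); g=viewer.grab_frame("side")
cv2.imwrite("pics/w1.png",f[:,:,::-1]);cv2.imwrite("pics/s1.png",cv2.resize(g[140:320,160:420,::-1],None,fx=3,fy=3))
E
```

```text
t 3.33 pos [457.1 117.7 189.4] q [0.244 0.027 2.308 0.018 0.353 1.543] F [-1.   0.2  0.1]
shift [-0.0011 -0.0003  0.0883] rot [ 0.0001 -0.0012 -0.0047] rows by dist 2.1 rot 0.0
```

View pics/w1.png

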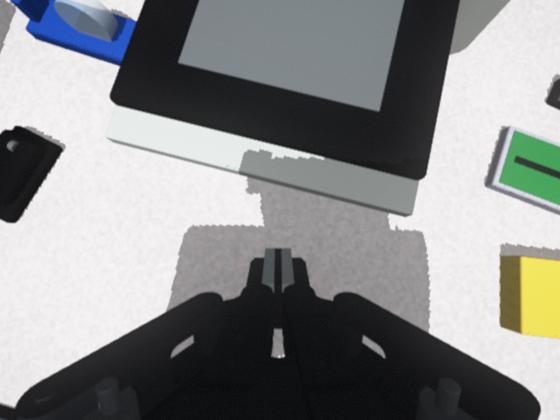

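View pics/s1.png

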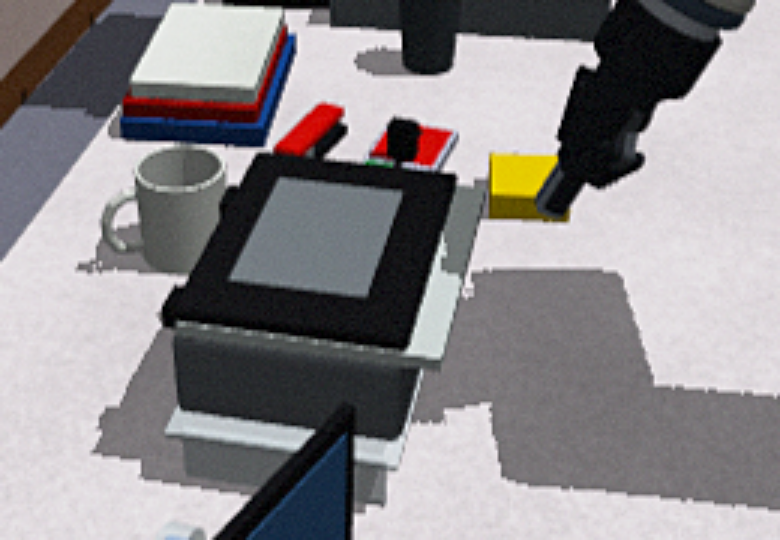

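```bash
python3 - <<'E'
from h import *
from plan import C
c=cam("wrist")
print(proj(c,[[518,260,122],[518,40,122],[518,260,134],[518,40,134],[541,260,146],[541,40,146]]).round())
s=st(); M=R.from_euler("xyz",s["tcp_rot"]).as_matrix()
T=s["eef_pos"]
print("tip proj",proj(c,[T+22*M[:,2],T+22*M[:,2]-11*M[:,1],T-11*M[:,1]-10*M[:,2]]).round())
for uv in[(107,142),(411,215)]: print(onz(c,*uv,122))
rel(*C(0,64,15,gap=16,s=17,back=0))
E
python3 -c "
import cv2;a=cv2.imread('pics/w1.png')[110:330,90:450];cv2.imwrite('pics/w1z.png',cv2.resize(a,None,fx=2.2,fy=2.2))"
```

```text
[[114. 141.]
 [404. 217.]
 [104. 134.]
 [412. 215.]
 [106.  96.]
 [427. 179.]]
tip proj [[276. 263.]
 [276. 244.]
 [276. 275.]]
[515.67256431 264.51396927 122.        ]
[520.66792503  35.75296328 122.        ]
t 3.43 pos [455.8 118.1 190.4] q [0.246 0.023 2.308 0.02  0.359 1.536] F [-0.7  0.3 -0.3]
shift [-0.0002 -0.0011  0.0847] rot [ 0.0021 -0.      0.0014] rows by dist 2.0 rot 0.0
```

View pics/w1z.png

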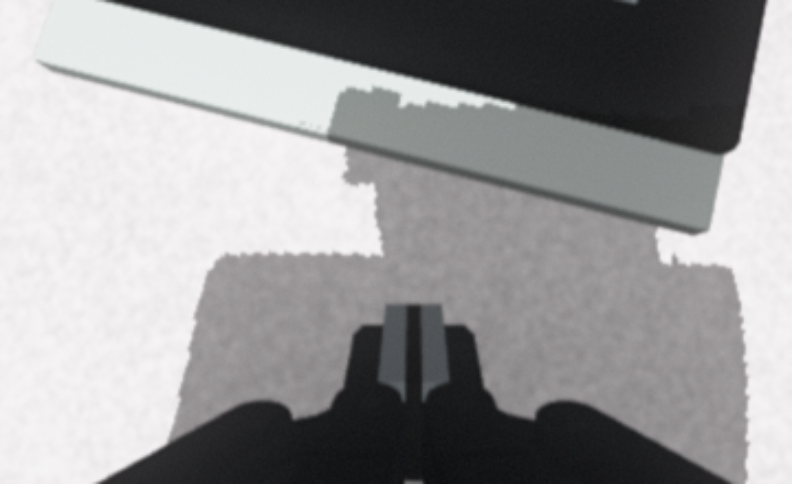

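Request:
send_rows(
  plan=[
    [[0, -0.001, 0.02], [0, 0, 0], -1],
    [[0, -0.001, 0.04], [0, 0, 0], -1],
    [[0, -0.001, 0.06], [0, 0, 0], -1],
    [[0, -0.001, 0.075], [0, 0, 0], -1],
    [[0, -0.001, 0.085], [0, 0, 0], -1],
  ],
)

```text
clock: 3.85
eef_pos: [492.4, 128.3, 113.9]
tcp_rot: [-2.691, -0.001, -1.305]
contact_force: [-0.1, -0.2, -0.1]
opening: 0.005
```

```bash
python3 - <<'E'
from h import *
from plan import C
rel(*C(0,64,15,gap=3,s=17,back=0))
f=viewer.grab_frame("wrist"); g=viewer.grab_frame("side")
cv2.imwrite("pics/w2.png",cv2.resize(f[110:330,90:450,::-1],None,fx=2.2,fy=2.2));cv2.imwrite("pics/s2.png",cv2.resize(g[140:320,160:420,::-1],None,fx=3,fy=3))
E
```

```text
t 3.85 pos [492.4 128.3 113.9] q [0.248 0.249 2.296 0.045 0.145 1.51 ] F [-0.1 -0.2 -0.1]
shift [ 0.0002 -0.0133 -0.0007] rot [0.0031 0.0005 0.004 ] rows by dist 0.3 rot 0.0
```

View pics/w2.png

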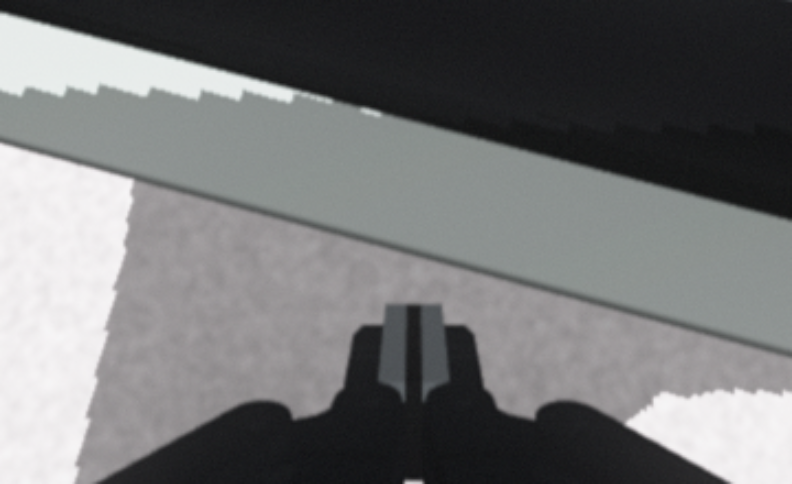

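View pics/s2.png

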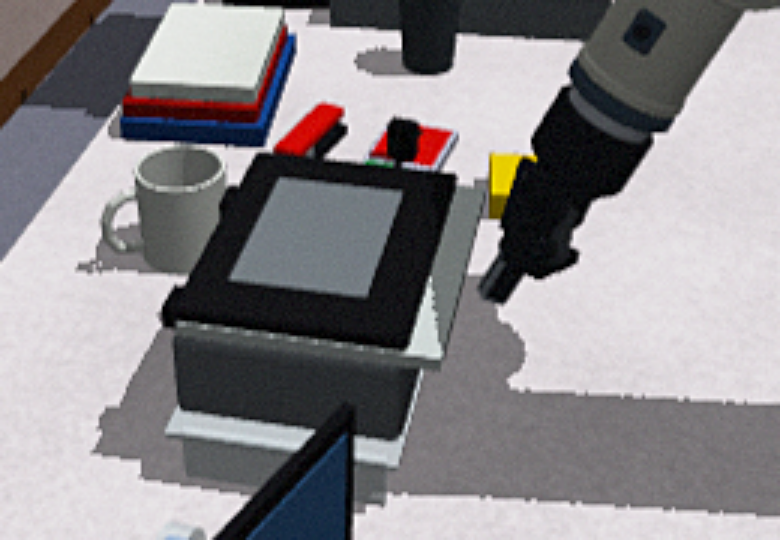

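Request:
send_rows(
  plan=[
    [[0, -0.004, 0], [0, 0, 0], -1],
    [[0, -0.008, 0], [0, 0, 0], -1],
    [[0, -0.011, 0], [0, 0, 0], -1],
    [[0, -0.013, 0], [0, 0, 0], -1],
    [[0, -0.013, 0], [0, 0, 0], -1],
  ],
)

```text
clock: 4.37
eef_pos: [504.3, 131.5, 120.6]
tcp_rot: [-2.69, -0.001, -1.305]
contact_force: [0.2, -0.2, -0.3]
opening: -0.002
```

```bash
cat >> plan.py <<'E'
def rows(ths,phi=64,az=15,y=135,s=17,gap=0):
    from h import st
    S=st(); M0=R.from_euler("xyz",S["tcp_rot"]).as_matrix()
    print("t %.2f"%S["clock"],S["eef_pos"].round(1),"q",S["qpos"].round(2),"F",S["contact_force"].round(1),"M",S["wrist_torque"].round(2))
    for th in ths:
        T,M=C(th,phi,az,y,s,gap); print(th,((M0.T@(T-S["eef_pos"]))/1000).round(4).tolist(),R.from_matrix(M0.T@M).as_rotvec().round(3).tolist())
E
python3 - <<'E'
from plan import *
from h import *
rows([0,.5,1,1.5,2])
f=viewer.grab_frame("wrist")
cv2.imwrite("pics/w3.png",cv2.resize(f[110:330,90:450,::-1],None,fx=2.2,fy=2.2))
E
```

```text
t 4.37 [504.3 131.5 120.6] q [0.25 0.25 2.27 0.04 0.17 1.52] F [ 0.2 -0.2 -0.3] M [-0.11  0.23  0.04]
0 [0.0002, -0.0023, -0.0001] [0.002, 0.0, 0.004]
0.5 [0.0002, -0.0031, -0.0016] [0.002, 0.0, 0.004]
1 [0.0002, -0.0038, -0.003] [0.002, 0.0, 0.004]
1.5 [0.0002, -0.0046, -0.0045] [0.002, 0.0, 0.004]
2 [0.0003, -0.0053, -0.006] [0.002, 0.0, 0.004]
```

View pics/w3.png

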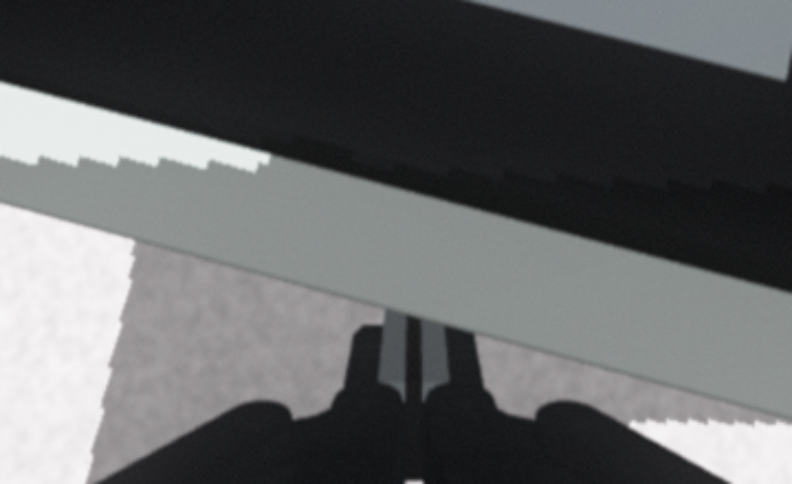

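Request:
send_rows(
  plan=[
    [[0, 0, 0.003], [0, 0, 0], -1],
    [[0, 0, 0.006], [0, 0, 0], -1],
    [[0, 0, 0.008], [0, 0, 0], -1],
    [[0, -0.0008, 0.008], [0, 0, 0], -1],
    [[0, -0.0015, 0.008], [0, 0, 0], -1],
  ],
)

```text
clock: 4.83
eef_pos: [508.3, 132.6, 113.3]
tcp_rot: [-2.692, -0.001, -1.306]
contact_force: [0.3, 0.4, 0.3]
opening: 0.002
```

```bash
python3 - <<'E'
from plan import *
from h import *
rows([0,.5,1,1.5,2,2.5],s=25)
f=viewer.grab_frame("wrist")
cv2.imwrite("pics/w4.png",cv2.resize(f[110:330,90:450,::-1],None,fx=2.2,fy=2.2))
E
```

```text
t 4.83 [508.3 132.6 113.3] q [0.25 0.27 2.26 0.04 0.16 1.52] F [0.3 0.4 0.3] M [-0.08  0.17 -0.02]
0 [0.0002, -0.0018, -0.0005] [0.004, 0.0, 0.004]
0.5 [0.0002, -0.0025, -0.002] [0.004, 0.0, 0.004]
1 [0.0002, -0.0032, -0.0035] [0.004, 0.0, 0.004]
1.5 [0.0002, -0.004, -0.005] [0.004, 0.0, 0.004]
2 [0.0002, -0.0048, -0.0064] [0.004, 0.0, 0.004]
2.5 [0.0003, -0.0055, -0.0079] [0.004, 0.0, 0.004]
```

View pics/w4.png

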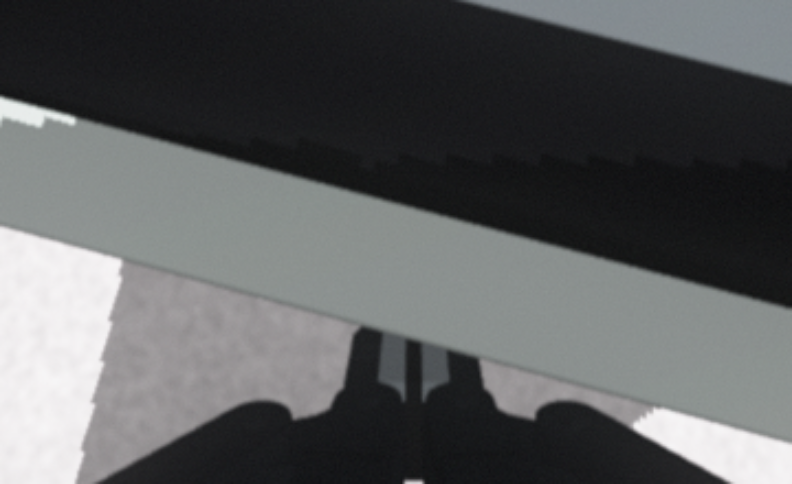

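Request:
send_rows(
  plan=[
    [[0, -0.0005, -0.0011], [0, 0, 0], -1],
    [[0, -0.001, -0.0022], [0, 0, 0], -1],
    [[0, -0.0015, -0.0033], [0, 0, 0], -1],
    [[0, -0.0021, -0.0044], [0, 0, 0], -1],
    [[0, -0.0026, -0.0054], [0, 0, 0], -1],
  ],
)

```text
clock: 5.3
eef_pos: [508.1, 132.6, 119.4]
tcp_rot: [-2.692, -0.001, -1.305]
contact_force: [-1.2, 0.4, -1.2]
opening: 0.003
```

```bash
python3 - <<'E'
from plan import *
rows([0.5,1,1.5,2,2.5,3],s=25)
E
```

```text
t 5.30 [508.1 132.6 119.4] q [0.25 0.26 2.26 0.04 0.17 1.52] F [-1.2  0.4 -1.2] M [-0.12  0.53  0.01]
0.5 [0.0002, -0.0, 0.0036] [0.004, 0.0, 0.004]
1 [0.0002, -0.0008, 0.0022] [0.004, 0.0, 0.004]
1.5 [0.0002, -0.0015, 0.0007] [0.004, 0.0, 0.004]
2 [0.0003, -0.0023, -0.0008] [0.004, 0.0, 0.004]
2.5 [0.0003, -0.0031, -0.0022] [0.004, 0.0, 0.004]
3 [0.0003, -0.0039, -0.0037] [0.004, 0.0, 0.004]
```

Request:
send_rows(
  plan=[
    [[0, -0.0005, -0.0011], [0, 0, 0], -1],
    [[0, -0.001, -0.0022], [0, 0, 0], -1],
    [[0, -0.0015, -0.0033], [0, 0, 0], -1],
    [[0, -0.0021, -0.0044], [0, 0, 0], -1],
    [[0, -0.0026, -0.0054], [0, 0, 0], -1],
  ],
)

```text
clock: 5.72
eef_pos: [507.8, 132.5, 125.4]
tcp_rot: [-2.693, -0.001, -1.305]
contact_force: [-1.8, 0.8, -1.2]
opening: 0.001
```

```bash
python3 - <<'E'
from plan import *
rows([2.5,3,4,5,6,7,8],s=22)
E
```

```text
t 5.72 [507.8 132.5 125.4] q [0.25 0.24 2.26 0.03 0.19 1.52] F [-1.8  0.8 -1.2] M [-0.12  0.64 -0.  ]
2.5 [0.0003, -0.0007, 0.0002] [0.005, 0.001, 0.004]
3 [0.0003, -0.0015, -0.0012] [0.005, 0.001, 0.004]
4 [0.0004, -0.0031, -0.0041] [0.005, 0.001, 0.004]
5 [0.0004, -0.0048, -0.007] [0.005, 0.001, 0.004]
6 [0.0005, -0.0065, -0.0098] [0.005, 0.001, 0.004]
7 [0.0006, -0.0083, -0.0126] [0.005, 0.001, 0.004]
8 [0.0008, -0.0101, -0.0154] [0.005, 0.001, 0.004]
```

Request:
send_rows(
  plan=[
    [[0, -0.0013, -0.0022], [0, 0, 0], -1],
    [[0, -0.0026, -0.0044], [0, 0, 0], -1],
    [[0, -0.0042, -0.0066], [0, 0, 0], -1],
    [[0.0004, -0.0056, -0.0086], [0, 0, 0], -1],
    [[0.0005, -0.0073, -0.0112], [0, 0, 0], -1],
  ],
)

```text
clock: 6.13
eef_pos: [509.1, 132.4, 138.6]
tcp_rot: [-2.694, -0.001, -1.305]
contact_force: [-3.5, -0.1, -1.7]
opening: -0.004
```

```bash
python3 - <<'E'
from plan import *
rows([6,7,8,9,10,11,12],s=22)
from h import *
f=viewer.grab_frame("wrist"); g=viewer.grab_frame("side")
cv2.imwrite("pics/w5.png",cv2.resize(f[60:330,60:480,::-1],None,fx=1.8,fy=1.8));cv2.imwrite("pics/s5.png",cv2.resize(g[140:320,160:420,::-1],None,fx=3,fy=3))
E
```

```text
t 6.13 [509.1 132.4 138.6] q [0.25 0.22 2.25 0.03 0.23 1.53] F [-3.5 -0.1 -1.7] M [-0.12  0.91  0.09]
6 [0.0001, 0.0003, 0.0016] [0.006, 0.001, 0.004]
7 [0.0002, -0.0015, -0.0012] [0.006, 0.001, 0.004]
8 [0.0003, -0.0033, -0.004] [0.006, 0.001, 0.004]
9 [0.0004, -0.0051, -0.0068] [0.006, 0.001, 0.004]
10 [0.0006, -0.007, -0.0095] [0.006, 0.001, 0.004]
11 [0.0007, -0.0089, -0.0122] [0.006, 0.001, 0.004]
12 [0.0009, -0.0109, -0.0148] [0.006, 0.001, 0.004]
```

View pics/w5.png

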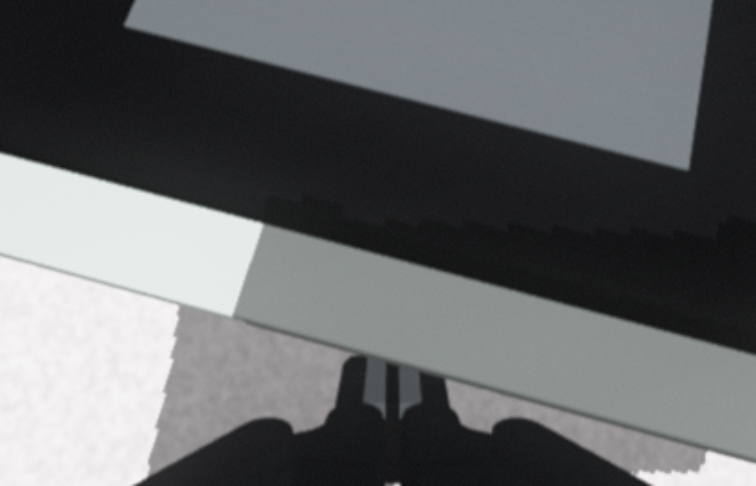

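View pics/s5.png

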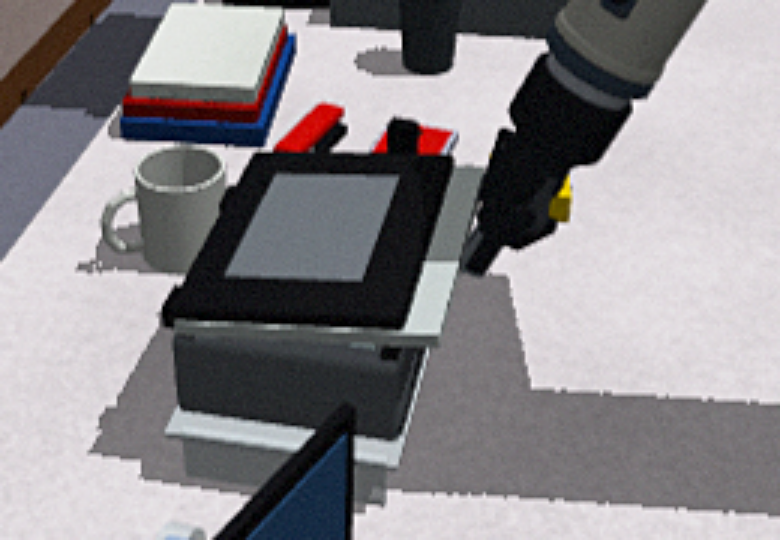

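```bash
python3 - <<'E'
from plan import *
rows([7.5,8.5,9.7,10.9,12.1],s=23.5)
E
```

```text
t 6.23 [509.2 132.4 138.9] q [0.25 0.22 2.25 0.03 0.23 1.53] F [-4.8 -0.  -2. ] M [-0.07  0.96  0.12]
7.5 [0.0002, -0.0021, -0.0009] [0.005, 0.001, 0.004]
8.5 [0.0004, -0.0039, -0.0037] [0.005, 0.001, 0.004]
9.7 [0.0005, -0.0062, -0.007] [0.005, 0.001, 0.004]
10.9 [0.0007, -0.0085, -0.0102] [0.005, 0.001, 0.004]
12.1 [0.0009, -0.0109, -0.0134] [0.005, 0.001, 0.004]
```

Request:
send_rows(
  plan=[
    [[0, -0.0018, -0.0012], [0, 0, 0], -1],
    [[0.0004, -0.0036, -0.0039], [0, 0, 0], -1],
    [[0.0005, -0.0059, -0.0071], [0, 0, 0], -1],
    [[0.0007, -0.0082, -0.0103], [0, 0, 0], -1],
    [[0.0009, -0.0106, -0.0134], [0, 0, 0], -1],
  ],
)

```text
clock: 6.65
eef_pos: [511.9, 132.4, 155.1]
tcp_rot: [-2.696, -0.001, -1.305]
contact_force: [-7.8, -0.4, -0.8]
opening: -0.001
```

```bash
python3 - <<'E'
from plan import *
rows([13.1,14.3,15.5,16.7,17.9],s=23.5)
E
```

```text
t 6.65 [511.9 132.4 155.1] q [0.25 0.19 2.23 0.03 0.28 1.53] F [-7.8 -0.4 -0.8] M [-0.14  1.22  0.12]
13.1 [0.0003, -0.0035, -0.0025] [0.008, 0.001, 0.004]
14.3 [0.0006, -0.006, -0.0056] [0.008, 0.001, 0.004]
15.5 [0.0009, -0.0086, -0.0086] [0.008, 0.001, 0.004]
16.7 [0.0011, -0.0112, -0.0116] [0.008, 0.001, 0.004]
17.9 [0.0015, -0.0138, -0.0145] [0.008, 0.001, 0.004]
```

```bash
python3 - <<'E'
from plan import *
rows([13.1,14.3,15.5,16.7,17.9],s=21,gap=0.5)
from h import *
f=viewer.grab_frame("wrist")
cv2.imwrite("pics/w6.png",cv2.resize(f[60:330,60:480,::-1],None,fx=1.8,fy=1.8))
E
```

```text
t 6.65 [511.9 132.4 155.1] q [0.25 0.19 2.23 0.03 0.28 1.53] F [-7.8 -0.4 -0.8] M [-0.14  1.22  0.12]
13.1 [0.0003, -0.003, -0.005] [0.008, 0.001, 0.004]
14.3 [0.0006, -0.0055, -0.0081] [0.008, 0.001, 0.004]
15.5 [0.0009, -0.0081, -0.0111] [0.008, 0.001, 0.004]
16.7 [0.0011, -0.0107, -0.0141] [0.008, 0.001, 0.004]
17.9 [0.0015, -0.0133, -0.017] [0.008, 0.001, 0.004]
```

View pics/w6.png

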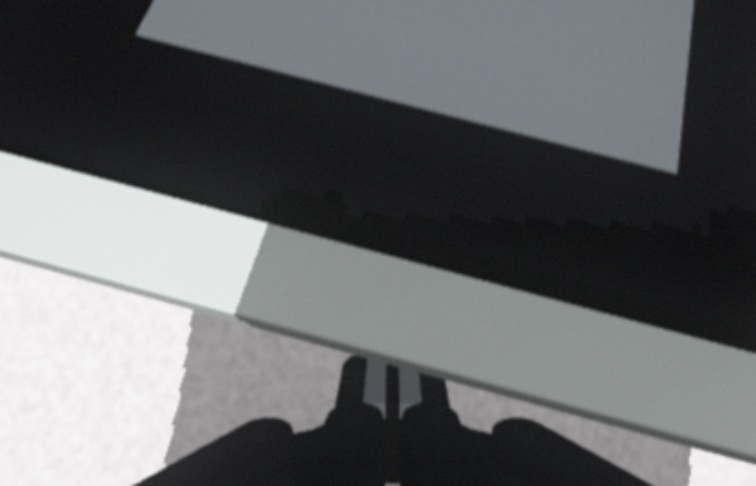

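Request:
send_rows(
  plan=[
    [[0.0002, -0.0018, -0.0036], [0, 0, 0], -1],
    [[0.0004, -0.0042, -0.0068], [0, 0, 0], -1],
    [[0.0006, -0.0068, -0.01], [0, 0, 0], -1],
    [[0.0009, -0.0095, -0.0131], [0, 0, 0], -1],
    [[0.0012, -0.0122, -0.016], [0, 0, 0], -1],
  ],
)

```text
clock: 7.12
eef_pos: [516.7, 132.4, 176.0]
tcp_rot: [-2.695, -0.001, -1.305]
contact_force: [-3.8, -0.5, -0.5]
opening: -0.004
```

```bash
python3 - <<'E'
from plan import *
rows([18.5,19.7,20.9,22.1,23.3],s=21.5,gap=1)
E
```

```text
t 7.12 [516.7 132.4 176. ] q [0.24 0.15 2.2  0.03 0.34 1.52] F [-3.8 -0.5 -0.5] M [-0.11  0.79  0.09]
18.5 [0.0004, -0.001, -0.0011] [0.007, 0.001, 0.004]
19.7 [0.0007, -0.0038, -0.0039] [0.007, 0.001, 0.004]
20.9 [0.0011, -0.0066, -0.0067] [0.007, 0.001, 0.004]
22.1 [0.0015, -0.0095, -0.0095] [0.007, 0.001, 0.004]
23.3 [0.0019, -0.0124, -0.0121] [0.007, 0.001, 0.004]
```

Request:
send_rows(
  plan=[
    [[0.0004, -0.0022, -0.0026], [0, 0, 0], -1],
    [[0.0007, -0.005, -0.0054], [0, 0, 0], -1],
    [[0.0011, -0.0078, -0.0082], [0, 0, 0], -1],
    [[0.0015, -0.0107, -0.0108], [0, 0, 0], -1],
    [[0.0019, -0.0136, -0.0134], [0, 0, 0], -1],
  ],
)

```text
clock: 7.53
eef_pos: [523.5, 132.3, 194.4]
tcp_rot: [-2.695, -0.001, -1.305]
contact_force: [-4.1, 0.5, 0.7]
opening: -0.003
```

```bash
python3 - <<'E'
from plan import *
rows([24.8,26,27.2,28.4,29.6],s=21.5,gap=1)
E
```

```text
t 7.53 [523.5 132.3 194.4] q [0.24 0.13 2.17 0.03 0.39 1.52] F [-4.1  0.5  0.7] M [-0.02  0.82  0.08]
24.8 [0.0005, -0.0022, -0.0017] [0.007, 0.001, 0.004]
26 [0.0009, -0.0053, -0.0042] [0.007, 0.001, 0.004]
27.2 [0.0014, -0.0084, -0.0067] [0.007, 0.001, 0.004]
28.4 [0.0019, -0.0115, -0.0091] [0.007, 0.001, 0.004]
29.6 [0.0024, -0.0147, -0.0115] [0.007, 0.001, 0.004]
```

Request:
send_rows(
  plan=[
    [[0.0005, -0.0026, -0.0025], [0, 0, 0], -1],
    [[0.0009, -0.0056, -0.005], [0, 0, 0], -1],
    [[0.0014, -0.0086, -0.0075], [0, 0, 0], -1],
    [[0.0019, -0.0117, -0.0099], [0, 0, 0], -1],
    [[0.0024, -0.0148, -0.0123], [0, 0, 0], -1],
  ],
)

```text
clock: 7.95
eef_pos: [532.3, 132.1, 212.4]
tcp_rot: [-2.694, -0.001, -1.306]
contact_force: [-2.7, -0.0, -0.7]
opening: 0.001
```

```bash
python3 - <<'E'
from plan import *
rows([31,32.2,33.4,34.6,35.8],s=21.5,gap=1)
from h import *
f=viewer.grab_frame("wrist"); g=viewer.grab_frame("side")
cv2.imwrite("pics/w7.png",cv2.resize(f[60:330,60:480,::-1],None,fx=1.8,fy=1.8));cv2.imwrite("pics/s7.png",cv2.resize(g[110:290,160:420,::-1],None,fx=3,fy=3))
E
```

```text
t 7.95 [532.3 132.1 212.4] q [0.23 0.11 2.14 0.03 0.44 1.51] F [-2.7 -0.  -0.7] M [0.03 0.66 0.08]
31 [0.0005, -0.0031, -0.0015] [0.007, 0.001, 0.004]
32.2 [0.0011, -0.0064, -0.0037] [0.007, 0.001, 0.004]
33.4 [0.0016, -0.0097, -0.0058] [0.007, 0.001, 0.004]
34.6 [0.0022, -0.0131, -0.0078] [0.007, 0.001, 0.004]
35.8 [0.0028, -0.0165, -0.0098] [0.007, 0.001, 0.004]
```

View pics/w7.png

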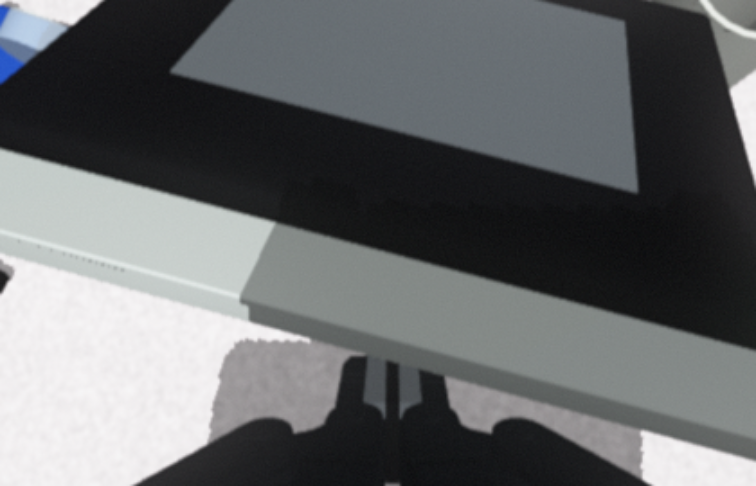

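View pics/s7.png

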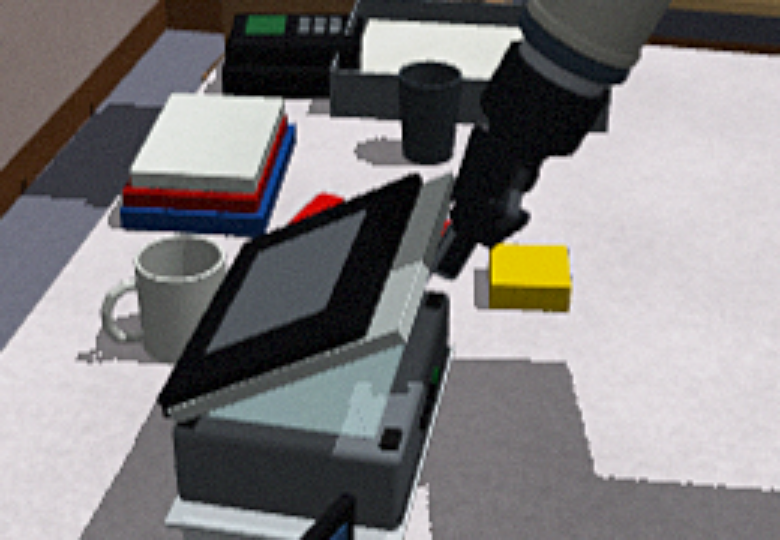

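Request:
send_rows(
  plan=[
    [[0.0005, -0.0031, -0.0022], [0, 0, 0], -1],
    [[0.0011, -0.0064, -0.0044], [0, 0, 0], -1],
    [[0.0016, -0.0097, -0.0065], [0, 0, 0], -1],
    [[0.0022, -0.0131, -0.0085], [0, 0, 0], -1],
    [[0.0028, -0.0165, -0.0105], [0, 0, 0], -1],
  ],
)

```text
clock: 8.47
eef_pos: [543.7, 132.2, 229.8]
tcp_rot: [-2.693, -0.001, -1.306]
contact_force: [-4.1, 0.2, -0.4]
opening: 0.001
```

```bash
python3 - <<'E'
from plan import *
rows([37,38.2,39.4,40.6,41.8],s=21.5,gap=1)
E
```

```text
t 8.47 [543.7 132.2 229.8] q [0.23 0.1  2.1  0.03 0.49 1.51] F [-4.1  0.2 -0.4] M [-0.04  0.6   0.07]
37 [0.0006, -0.0024, -0.0008] [0.005, 0.001, 0.004]
38.2 [0.0012, -0.0059, -0.0026] [0.005, 0.001, 0.004]
39.4 [0.0019, -0.0094, -0.0043] [0.005, 0.001, 0.004]
40.6 [0.0026, -0.013, -0.006] [0.005, 0.001, 0.004]
41.8 [0.0032, -0.0166, -0.0076] [0.005, 0.001, 0.004]
```

Request:
send_rows(
  plan=[
    [[0.0006, -0.0028, -0.0016], [0, 0, 0], -1],
    [[0.0012, -0.0061, -0.0034], [0, 0, 0], -1],
    [[0.0019, -0.0095, -0.0051], [0, 0, 0], -1],
    [[0.0026, -0.013, -0.0068], [0, 0, 0], -1],
    [[0.0032, -0.0166, -0.0084], [0, 0, 0], -1],
  ],
)

```text
clock: 8.88
eef_pos: [555.8, 132.1, 244.9]
tcp_rot: [-2.693, -0.001, -1.306]
contact_force: [-2.2, 0.0, 0.4]
opening: -0.002
```

```bash
python3 - <<'E'
from plan import *
rows([42.3,42.8,43.3,43.8,44.3],s=21.5,gap=1)
E
```

```text
t 8.88 [555.8 132.1 244.9] q [0.22 0.1  2.07 0.04 0.53 1.5 ] F [-2.2  0.   0.4] M [-0.02  0.57  0.08]
42.3 [0.0003, -0.001, 0.0003] [0.005, 0.001, 0.004]
42.8 [0.0005, -0.0025, -0.0003] [0.005, 0.001, 0.004]
43.3 [0.0008, -0.004, -0.0009] [0.005, 0.001, 0.004]
43.8 [0.0011, -0.0055, -0.0015] [0.005, 0.001, 0.004]
44.3 [0.0014, -0.007, -0.0021] [0.005, 0.001, 0.004]
```

Request:
send_rows(
  plan=[
    [[0.0003, -0.0014, -0.0008], [0, 0, 0], -1],
    [[0.0005, -0.0029, -0.0015], [0, 0, 0], -1],
    [[0.0008, -0.0044, -0.0022], [0, 0, 0], -1],
    [[0.0011, -0.0059, -0.0029], [0, 0, 0], -1],
    [[0.0014, -0.0074, -0.0035], [0, 0, 0], -1],
  ],
)

```text
clock: 9.3
eef_pos: [561.2, 132.1, 251.3]
tcp_rot: [-2.693, -0.001, -1.305]
contact_force: [-2.0, 1.0, -0.2]
opening: 0.001
```

```bash
python3 - <<'E'
from plan import *
rows([44.8,45.3,45.8,46.3,46.8],s=21.5,gap=1)
E
```

```text
t 9.30 [561.2 132.1 251.3] q [0.22 0.1  2.05 0.04 0.54 1.49] F [-2.   1.  -0.2] M [0.04 0.46 0.02]
44.8 [0.0003, -0.0011, 0.0008] [0.005, 0.001, 0.004]
45.3 [0.0006, -0.0026, 0.0002] [0.005, 0.001, 0.004]
45.8 [0.001, -0.0042, -0.0003] [0.005, 0.001, 0.004]
46.3 [0.0013, -0.0057, -0.0009] [0.005, 0.001, 0.004]
46.8 [0.0016, -0.0072, -0.0014] [0.005, 0.001, 0.004]
```

Request:
send_rows(
  plan=[
    [[0.0003, -0.0015, -0.0003], [0, 0, 0], -1],
    [[0.0006, -0.003, -0.0008], [0, 0, 0], -1],
    [[0.001, -0.0045, -0.0013], [0, 0, 0], -1],
    [[0.0013, -0.006, -0.0018], [0, 0, 0], -1],
    [[0.0016, -0.0075, -0.0023], [0, 0, 0], -1],
  ],
)

```text
clock: 9.72
eef_pos: [567.3, 132.1, 256.8]
tcp_rot: [-2.693, -0.001, -1.306]
contact_force: [-2.6, 0.3, 0.7]
opening: 0.002
```

```bash
python3 - <<'E'
from plan import *
rows([47.5,48,48.5,49,49.5],s=21.5,gap=1)
E
```

```text
t 9.72 [567.3 132.1 256.8] q [0.21 0.1  2.03 0.04 0.56 1.49] F [-2.6  0.3  0.7] M [0.04 0.49 0.07]
47.5 [0.0004, -0.0017, 0.0003] [0.005, 0.001, 0.004]
48 [0.0007, -0.0033, -0.0002] [0.005, 0.001, 0.004]
48.5 [0.001, -0.0048, -0.0007] [0.005, 0.001, 0.004]
49 [0.0014, -0.0064, -0.0012] [0.005, 0.001, 0.004]
49.5 [0.0017, -0.008, -0.0016] [0.005, 0.001, 0.004]
```

Request:
send_rows(
  plan=[
    [[0.0003, -0.0016, -0.0003], [0, 0, 0], -1],
    [[0.0006, -0.0032, -0.0007], [0, 0, 0], -1],
    [[0.001, -0.0048, -0.0011], [0, 0, 0], -1],
    [[0.0013, -0.0064, -0.0015], [0, 0, 0], -1],
    [[0.0017, -0.008, -0.0019], [0, 0, 0], -1],
  ],
)

```text
clock: 10.13
eef_pos: [574.0, 132.1, 262.1]
tcp_rot: [-2.693, -0.001, -1.306]
contact_force: [-2.4, 0.5, 0.3]
opening: 0.0
```

```bash
python3 - <<'E'
from plan import *
rows([50,50.5,51,51.5,52],s=21.5,gap=1)
E
```

```text
t 10.13 [574.  132.1 262.1] q [0.21 0.1  2.02 0.04 0.57 1.49] F [-2.4  0.5  0.3] M [-0.01  0.51  0.11]
50 [0.0003, -0.0014, -0.0001] [0.005, 0.001, 0.004]
50.5 [0.0006, -0.0029, -0.0005] [0.005, 0.001, 0.004]
51 [0.0009, -0.0045, -0.0009] [0.005, 0.001, 0.004]
51.5 [0.0013, -0.0061, -0.0013] [0.005, 0.001, 0.004]
52 [0.0016, -0.0076, -0.0017] [0.005, 0.001, 0.004]
```

Request:
send_rows(
  plan=[
    [[0.0003, -0.0016, -0.0003], [0, 0, 0], -1],
    [[0.0006, -0.0032, -0.0007], [0, 0, 0], -1],
    [[0.001, -0.0048, -0.0011], [0, 0, 0], -1],
    [[0.0013, -0.0064, -0.0014], [0, 0, 0], -1],
    [[0.0017, -0.008, -0.0017], [0, 0, 0], -1],
  ],
)

```text
clock: 10.55
eef_pos: [580.9, 132.2, 267.2]
tcp_rot: [-2.693, -0.001, -1.306]
contact_force: [-2.2, 0.9, 1.3]
opening: -0.001
```

```bash
python3 - <<'E'
from plan import *
rows([52.5,53,53.5,54,54.5],s=21.5,gap=1)
E
```

```text
t 10.55 [580.9 132.2 267.2] q [0.21 0.11 2.   0.04 0.59 1.48] F [-2.2  0.9  1.3] M [-0.    0.47  0.07]
52.5 [0.0002, -0.001, -0.0003] [0.005, 0.001, 0.004]
53 [0.0006, -0.0026, -0.0007] [0.005, 0.001, 0.004]
53.5 [0.0009, -0.0042, -0.001] [0.005, 0.001, 0.004]
54 [0.0013, -0.0058, -0.0013] [0.005, 0.001, 0.004]
54.5 [0.0016, -0.0074, -0.0016] [0.005, 0.001, 0.004]
```

Request:
send_rows(
  plan=[
    [[0.0003, -0.0016, -0.0003], [0, 0, 0], -1],
    [[0.0006, -0.0032, -0.0006], [0, 0, 0], -1],
    [[0.001, -0.0048, -0.001], [0, 0, 0], -1],
    [[0.0013, -0.0064, -0.0013], [0, 0, 0], -1],
    [[0.0017, -0.008, -0.0016], [0, 0, 0], -1],
  ],
)

```text
clock: 10.97
eef_pos: [587.8, 132.2, 272.2]
tcp_rot: [-2.693, -0.001, -1.306]
contact_force: [-1.8, -0.6, 0.5]
opening: -0.001
```

```bash
python3 - <<'E'
from plan import *
rows([55,55.5,56,56.5,57],s=21.5,gap=1)
E
```

```text
t 10.97 [587.8 132.2 272.2] q [0.21 0.11 1.98 0.04 0.6  1.48] F [-1.8 -0.6  0.5] M [-0.08  0.43 -0.02]
55 [0.0002, -0.0008, -0.0003] [0.005, 0.001, 0.004]
55.5 [0.0006, -0.0024, -0.0006] [0.005, 0.001, 0.004]
56 [0.001, -0.004, -0.0009] [0.005, 0.001, 0.004]
56.5 [0.0013, -0.0056, -0.0011] [0.005, 0.001, 0.004]
57 [0.0017, -0.0072, -0.0014] [0.005, 0.001, 0.004]
```

Request:
send_rows(
  plan=[
    [[0.0003, -0.0016, -0.0003], [0, 0, 0], -1],
    [[0.0006, -0.0032, -0.0006], [0, 0, 0], -1],
    [[0.001, -0.0048, -0.0009], [0, 0, 0], -1],
    [[0.0013, -0.0064, -0.0012], [0, 0, 0], -1],
    [[0.0017, -0.008, -0.0015], [0, 0, 0], -1],
  ],
)

```text
clock: 11.38
eef_pos: [594.7, 132.3, 277.1]
tcp_rot: [-2.693, -0.001, -1.306]
contact_force: [-1.5, -0.5, -0.5]
opening: -0.003
```

```bash
python3 - <<'E'
from plan import *
rows([57.5,58,58.5,59,59.5],s=21.5,gap=1)
from h import *
f=viewer.grab_frame("wrist"); g=viewer.grab_frame("side")
cv2.imwrite("pics/w8.png",cv2.resize(f[60:330,60:480,::-1],None,fx=1.8,fy=1.8));cv2.imwrite("pics/s8.png",cv2.resize(g[90:270,160:420,::-1],None,fx=3,fy=3))
E
```

```text
t 11.38 [594.7 132.3 277.1] q [0.2  0.12 1.96 0.05 0.61 1.48] F [-1.5 -0.5 -0.5] M [-0.1   0.42 -0.01]
57.5 [0.0003, -0.0007, -0.0001] [0.005, 0.001, 0.004]
58 [0.0007, -0.0023, -0.0003] [0.005, 0.001, 0.004]
58.5 [0.0011, -0.0039, -0.0005] [0.005, 0.001, 0.004]
59 [0.0014, -0.0055, -0.0007] [0.005, 0.001, 0.004]
59.5 [0.0018, -0.0071, -0.0009] [0.005, 0.001, 0.004]
```

View pics/w8.png

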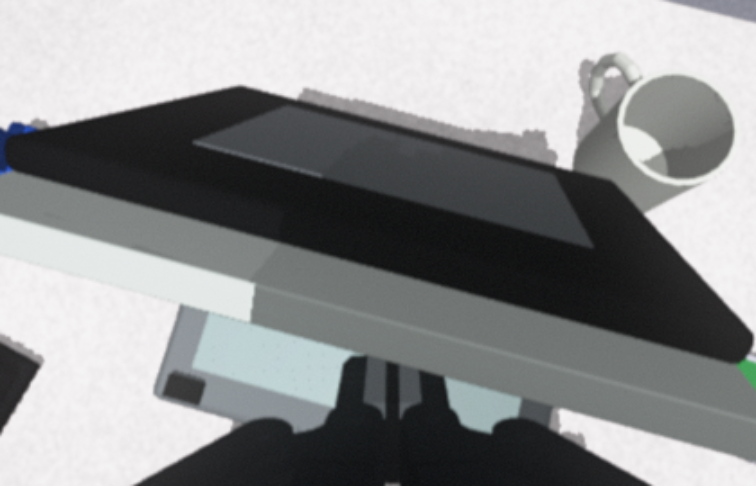

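View pics/s8.png

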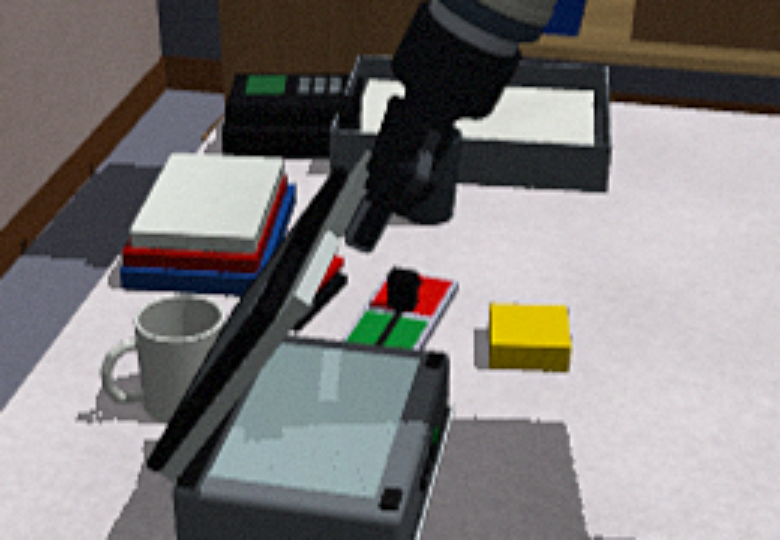

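Request:
send_rows(
  plan=[
    [[0.0003, -0.0016, -0.0002], [0, 0, 0], -1],
    [[0.0006, -0.0032, -0.0004], [0, 0, 0], -1],
    [[0.001, -0.0048, -0.0006], [0, 0, 0], -1],
    [[0.0013, -0.0064, -0.0008], [0, 0, 0], -1],
    [[0.0017, -0.008, -0.001], [0, 0, 0], -1],
  ],
)

```text
clock: 11.9
eef_pos: [602.0, 132.5, 281.7]
tcp_rot: [-2.692, -0.001, -1.306]
contact_force: [-0.6, -0.4, -1.3]
opening: 0.002
```

```bash
python3 - <<'E'
from plan import *
rows([60,60.5,61,61.5,62],s=21.5,gap=1)
E
```

```text
t 11.90 [602.  132.5 281.7] q [0.2  0.12 1.94 0.05 0.63 1.47] F [-0.6 -0.4 -1.3] M [-0.15  0.39 -0.02]
60 [0.0004, -0.0002, 0.0001] [0.005, 0.001, 0.004]
60.5 [0.0008, -0.0018, -0.0] [0.005, 0.001, 0.004]
61 [0.0012, -0.0034, -0.0002] [0.005, 0.001, 0.004]
61.5 [0.0015, -0.0051, -0.0003] [0.005, 0.001, 0.004]
62 [0.0019, -0.0067, -0.0004] [0.005, 0.001, 0.004]
```

Request:
send_rows(
  plan=[
    [[0.0004, -0.0016, 0], [0, 0, 0], -1],
    [[0.0008, -0.0032, -0.0002], [0, 0, 0], -1],
    [[0.0012, -0.0048, -0.0003], [0, 0, 0], -1],
    [[0.0016, -0.0064, -0.0004], [0, 0, 0], -1],
    [[0.002, -0.008, -0.0005], [0, 0, 0], -1],
  ],
)

```text
clock: 12.32
eef_pos: [609.5, 132.4, 285.7]
tcp_rot: [-2.692, -0.001, -1.306]
contact_force: [-1.2, -1.5, -0.5]
opening: -0.002
```

```bash
python3 - <<'E'
from plan import *
rows([62.5,63,63.5,64,64.5],s=21.5,gap=1)
E
```

```text
t 12.32 [609.5 132.4 285.7] q [0.2  0.13 1.92 0.05 0.64 1.47] F [-1.2 -1.5 -0.5] M [-0.1   0.39  0.01]
62.5 [0.0003, -0.0001, 0.0] [0.005, 0.001, 0.004]
63 [0.0007, -0.0017, -0.0] [0.005, 0.001, 0.004]
63.5 [0.0011, -0.0033, -0.0001] [0.005, 0.001, 0.004]
64 [0.0015, -0.0049, -0.0001] [0.005, 0.001, 0.004]
64.5 [0.0018, -0.0065, -0.0001] [0.005, 0.001, 0.004]
```

Request:
send_rows(
  plan=[
    [[0.0004, -0.0014, 0], [0, 0, 0], -1],
    [[0.0008, -0.0028, 0], [0, 0, 0], -1],
    [[0.0012, -0.0042, 0], [0, 0, 0], -1],
    [[0.0016, -0.0056, 0], [0, 0, 0], -1],
    [[0.002, -0.007, 0], [0, 0, 0], -1],
  ],
)

```text
clock: 12.73
eef_pos: [616.2, 132.2, 288.8]
tcp_rot: [-2.692, -0.001, -1.306]
contact_force: [-1.8, 0.1, -0.1]
opening: -0.0
```

```bash
python3 - <<'E'
from plan import *
rows([64.5,65,65.5,66,67],s=21.5,gap=1)
E
```

```text
t 12.73 [616.2 132.2 288.8] q [0.19 0.14 1.91 0.05 0.65 1.47] F [-1.8  0.1 -0.1] M [-0.09  0.42  0.07]
64.5 [-0.0002, 0.0006, -0.0001] [0.005, 0.001, 0.004]
65 [0.0002, -0.001, -0.0001] [0.005, 0.001, 0.004]
65.5 [0.0006, -0.0026, -0.0001] [0.005, 0.001, 0.004]
66 [0.001, -0.0042, -0.0001] [0.005, 0.001, 0.004]
67 [0.0018, -0.0074, -0.0] [0.005, 0.001, 0.004]
```

Request:
send_rows(
  plan=[
    [[0.0004, -0.0014, 0], [0, 0, 0], -1],
    [[0.0008, -0.0028, 0], [0, 0, 0], -1],
    [[0.0012, -0.0042, 0], [0, 0, 0], -1],
    [[0.0016, -0.0056, 0], [0, 0, 0], -1],
    [[0.002, -0.007, 0], [0, 0, 0], -1],
  ],
)

```text
clock: 13.15
eef_pos: [621.9, 131.9, 291.2]
tcp_rot: [-2.695, -0.001, -1.305]
contact_force: [-8.8, -0.9, 1.1]
opening: -0.0
```

```bash
python3 - <<'E'
from plan import *
rows([67,68,69],s=21.5,gap=1)
E
```

```text
t 13.15 [621.9 131.9 291.2] q [0.19 0.15 1.89 0.05 0.66 1.46] F [-8.8 -0.9  1.1] M [-0.    1.2   0.15]
67 [0.0001, -0.0015, -0.0002] [0.007, 0.001, 0.003]
68 [0.0009, -0.0047, -0.0001] [0.007, 0.001, 0.003]
69 [0.0017, -0.0079, 0.0001] [0.007, 0.001, 0.003]
```

Request:
send_rows(
  plan=[
    [[0.0002, -0.0008, -0.0005], [0, 0, 0], -1],
    [[0.0004, -0.0016, -0.001], [0, 0, 0], -1],
    [[0.0006, -0.0024, -0.0014], [0, 0, 0], -1],
    [[0.0008, -0.0032, -0.0017], [0, 0, 0], -1],
    [[0.001, -0.004, -0.002], [0, 0, 0], -1],
  ],
)

```text
clock: 13.57
eef_pos: [622.6, 131.6, 292.3]
tcp_rot: [-2.701, 0.001, -1.305]
contact_force: [-4.5, 1.9, -7.7]
opening: 0.002
```

```bash
python3 - <<'E'
from plan import *
rows([67,68,69],s=21.5,gap=1)
from h import *
s=st(); F=s["contact_force"]
for t in(66,67,68): print(t,"N",-(F[0]*np.sin(np.radians(t))+F[2]*np.cos(np.radians(t))),"T",F[0]*np.cos(np.radians(t))-F[2]*np.sin(np.radians(t)))
E
```

```text
t 13.57 [622.6 131.6 292.3] q [0.19 0.15 1.89 0.05 0.67 1.46] F [-4.5  1.9 -7.7] M [0.15 1.5  0.29]
67 [-0.0004, -0.0005, 0.0004] [0.013, 0.002, 0.003]
68 [0.0004, -0.0037, 0.0005] [0.013, 0.002, 0.003]
69 [0.0012, -0.0069, 0.0007] [0.013, 0.002, 0.003]
66 N 7.274078895210221 T 5.241531195879674
67 N 7.181493684977495 T 5.367683066626691
68 N 7.086720922199634 T 5.492199889113699
```

Request:
send_rows(
  plan=[
    [[0.0002, -0.001, 0.0004], [0, 0, 0], -1],
    [[0.0003, -0.002, 0.0008], [0, 0, 0], -1],
    [[0.0005, -0.003, 0.0008], [0, 0, 0], -1],
    [[0.0006, -0.004, 0.0008], [0, 0, 0], -1],
    [[0.0006, -0.004, 0.0008], [0, 0, 0], -1],
  ],
)

```text
clock: 13.98
eef_pos: [624.7, 131.8, 291.6]
tcp_rot: [-2.706, 0.001, -1.305]
contact_force: [-10.2, -0.7, -1.0]
opening: -0.005
```

```bash
cat >> h.py <<'E'
def NT():
    s=st(); F=s["contact_force"]
    print("t %.2f"%s["clock"],s["eef_pos"].round(1),"F",F.round(1),"M",s["wrist_torque"].round(2))
    for t in(66,68): print(t,"N %.1f T %.1f"%(-(F[0]*np.sin(np.radians(t))+F[2]*np.cos(np.radians(t))),F[0]*np.cos(np.radians(t))-F[2]*np.sin(np.radians(t))))
E
python3 - <<'E'
from h import *
NT()
E
```

```text
t 13.98 [624.7 131.8 291.6] F [-10.2  -0.7  -1. ] M [-0.15  1.65  0.08]
66 N 9.7 T -3.2
68 N 9.8 T -2.9
```

Request:
send_rows(
  plan=[
    [[0.0002, -0.001, -0.0003], [0, 0, 0], -1],
    [[0.0003, -0.002, -0.0005], [0, 0, 0], -1],
    [[0.0005, -0.003, -0.0005], [0, 0, 0], -1],
    [[0.0005, -0.0035, -0.0005], [0, 0, 0], -1],
    [[0.0005, -0.0035, -0.0005], [0, 0, 0], -1],
  ],
)

```text
clock: 14.4
eef_pos: [625.4, 131.8, 291.7]
tcp_rot: [-2.712, 0.002, -1.305]
contact_force: [-10.3, -1.1, 0.8]
opening: -0.002
```

```bash
python3 - <<'E'
from h import *
NT()
E
```

```text
t 14.40 [625.4 131.8 291.7] F [-10.3  -1.1   0.8] M [-0.18  1.69  0.12]
66 N 9.1 T -5.0
68 N 9.3 T -4.6
```

Request:
send_rows(
  plan=[
    [[0.0002, -0.0035, -0.0008], [0, 0, 0], -1],
    [[0.0004, -0.004, -0.001], [0, 0, 0], -1],
    [[0.0005, -0.0045, -0.001], [0, 0, 0], -1],
    [[0.0005, -0.005, -0.001], [0, 0, 0], -1],
    [[0.0005, -0.005, -0.001], [0, 0, 0], -1],
  ],
)

```text
clock: 14.82
eef_pos: [626.8, 132.0, 292.4]
tcp_rot: [-2.719, 0.002, -1.305]
contact_force: [-11.7, -1.3, -0.5]
opening: 0.001
```

```bash
python3 - <<'E'
from h import *
NT()
E
```

```text
t 14.82 [626.8 132.  292.4] F [-11.7  -1.3  -0.5] M [-0.27  1.98  0.13]
66 N 10.9 T -4.3
68 N 11.1 T -3.9
```

Request:
send_rows(
  plan=[
    [[0.0003, -0.005, -0.0012], [0, 0, 0], -1],
    [[0.0005, -0.0055, -0.0015], [0, 0, 0], -1],
    [[0.0005, -0.0058, -0.0015], [0, 0, 0], -1],
    [[0.0005, -0.0058, -0.0015], [0, 0, 0], -1],
    [[0.0005, -0.0058, -0.0015], [0, 0, 0], -1],
  ],
)

```text
clock: 15.23
eef_pos: [628.1, 132.1, 293.2]
tcp_rot: [-2.728, 0.003, -1.305]
contact_force: [-12.3, -1.8, -1.6]
opening: 0.001
```

```bash
python3 - <<'E'
from h import *
NT()
E
```

```text
t 15.23 [628.1 132.1 293.2] F [-12.3  -1.8  -1.6] M [-0.35  2.19  0.04]
66 N 11.9 T -3.6
68 N 12.0 T -3.2
```

Request:
send_rows(
  plan=[
    [[0.0003, -0.0055, -0.0012], [0, 0, 0], -1],
    [[0.0005, -0.0056, -0.0013], [0, 0, 0], -1],
    [[0.0005, -0.0056, -0.0013], [0, 0, 0], -1],
    [[0.0005, -0.0056, -0.0013], [0, 0, 0], -1],
    [[0.0005, -0.0056, -0.0013], [0, 0, 0], -1],
  ],
)

```text
clock: 15.65
eef_pos: [629.1, 132.2, 293.6]
tcp_rot: [-2.738, 0.004, -1.304]
contact_force: [-13.9, -1.5, -1.1]
opening: 0.001
```

```bash
python3 - <<'E'
from h import *
NT()
g=viewer.grab_frame("side");cv2.imwrite("pics/s9.png",cv2.resize(g[90:270,160:420,::-1],None,fx=3,fy=3))
f=viewer.grab_frame("wrist");cv2.imwrite("pics/w9.png",cv2.resize(f[60:330,60:480,::-1],None,fx=1.8,fy=1.8))
E
```

```text
t 15.65 [629.1 132.2 293.6] F [-13.9  -1.5  -1.1] M [-0.34  2.32  0.03]
66 N 13.1 T -4.6
68 N 13.3 T -4.2
```

View pics/s9.png

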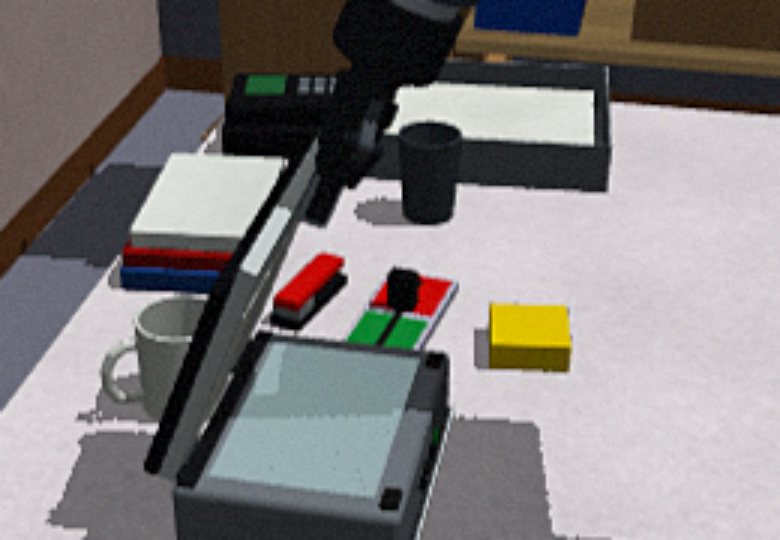

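View pics/w9.png

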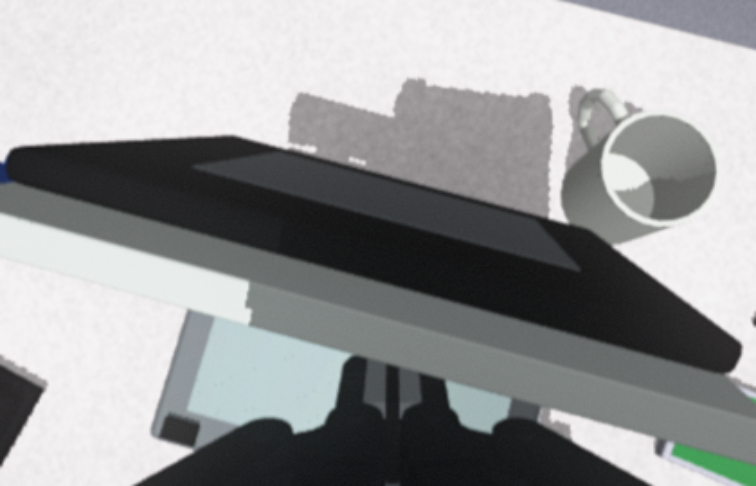

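Request:
send_rows(
  plan=[
    [[0, 0, 0], [0, 0, 0], -1],
    [[0, 0.006, -0.001], [0, 0, 0], -1],
    [[0, 0.018, -0.006], [0, 0, 0], -1],
    [[0, 0.05, -0.022], [0, 0, 0], -1],
    [[0, 0.087, -0.04], [0, 0, 0], -1],
  ],
)

```text
clock: 16.17
eef_pos: [537.5, 107.0, 296.2]
tcp_rot: [-2.736, 0.004, -1.304]
contact_force: [-0.2, -0.6, 0.9]
opening: -0.0
```

Request:
send_rows(
  plan=[
    [[0, 0.036, -0.018], [0, 0, 0], -1],
    [[0, 0.072, -0.036], [0, 0, 0], -1],
    [[0, 0.105, -0.052], [0, 0, 0], -1],
    [[0, 0.115, -0.056], [0, 0, 0], -1],
    [[0, 0.115, -0.056], [0, 0, 0], -1],
  ],
)

```text
clock: 16.58
eef_pos: [412.7, 72.8, 302.8]
tcp_rot: [-2.734, 0.003, -1.305]
contact_force: [0.4, -0.5, 0.2]
opening: 0.004
```

```bash
python3 - <<'E'
from h import *
NT()
g=viewer.grab_frame("side");cv2.imwrite("pics/s10.png",cv2.resize(g[90:270,160:420,::-1],None,fx=3,fy=3))
f=viewer.grab_frame("wrist");cv2.imwrite("pics/w10.png",f[:,:,::-1])
E
```

```text
t 16.58 [412.7  72.8 302.8] F [ 0.4 -0.5  0.2] M [-0.02  0.2  -0.  ]
66 N -0.5 T -0.0
68 N -0.5 T -0.1
```

View pics/s10.png

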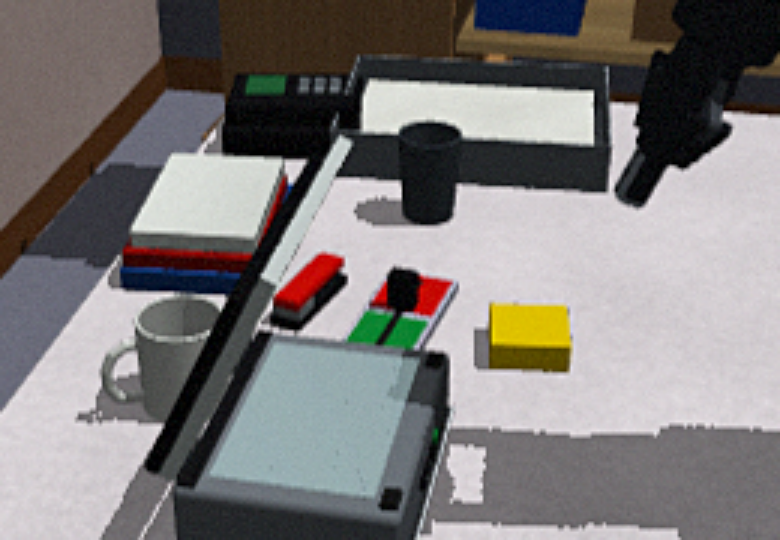

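View pics/w10.png

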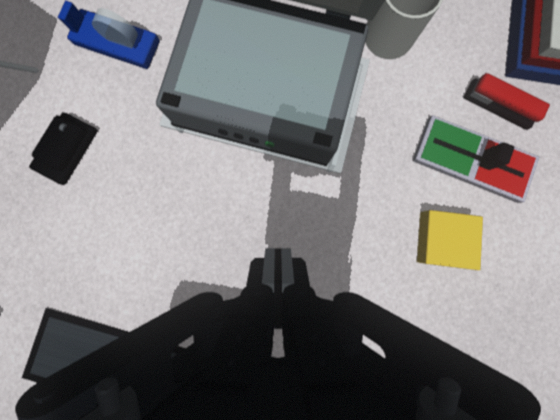

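```bash
python3 - <<'E'
from h import *
rel([560,-150,200],ori(90,-6.7))
E
```

```text
t 16.68 pos [415.6  73.4 303.5] q [ 0.127 -0.242  2.216  0.084  0.765  1.384] F [0.8 0.1 0.6]
shift [ 0.2539 -0.0331  0.1262] rot [-0.403   0.0815  0.3772] rows by dist 6.8 rot 4.5
```

Request:
send_rows(
  plan=[
    [[0.025, -0.003, 0.006], [-0.04, 0.008, 0.038], -1],
    [[0.05, -0.006, 0.012], [-0.08, 0.016, 0.076], -1],
    [[0.075, -0.009, 0.018], [-0.12, 0.024, 0.114], -1],
    [[0.1, -0.012, 0.024], [-0.16, 0.032, 0.152], -1],
    [[0.125, -0.015, 0.03], [-0.2, 0.04, 0.19], -1],
  ],
)

```text
clock: 17.1
eef_pos: [476.0, -41.7, 281.2]
tcp_rot: [-2.937, 0.023, -1.499]
contact_force: [-0.4, 0.3, -0.2]
opening: 0.001
```

```bash
python3 - <<'E'
from h import *
rel([560,-150,200],ori(90,-6.7))
g=viewer.grab_frame("side");cv2.imwrite("pics/s11.png",cv2.resize(g[90:270,160:420,::-1],None,fx=3,fy=3))
E
```

```text
t 17.10 pos [476.  -41.7 281.2] q [-0.133 -0.009  2.028  0.079  0.928  1.328] F [-0.4  0.3 -0.2]
shift [ 0.1159 -0.0585  0.0924] rot [-0.2018  0.0417  0.1855] rows by dist 3.8 rot 2.2
```

View pics/s11.png

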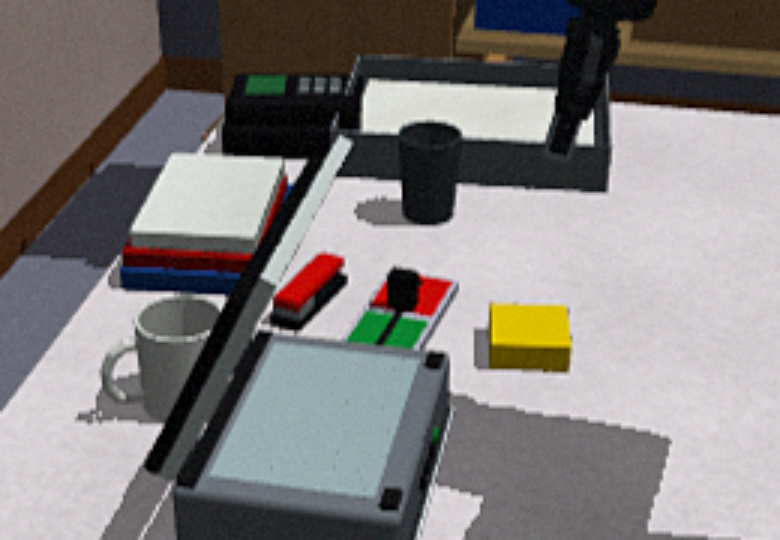

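```bash
python3 - <<'E'
from h import *
rel([590,-205,190],ori(90,-6.7))
E
```

```text
t 17.15 pos [478.7 -44.4 281. ] q [-0.136 -0.003  2.023  0.076  0.928  1.329] F [ 4.1 -1.4  0.1]
shift [ 0.1696 -0.0803  0.1059] rot [-0.2009  0.0392  0.1827] rows by dist 5.2 rot 2.2
```

Request:
send_rows(
  plan=[
    [[0.034, -0.016, 0.021], [-0.05, 0.01, 0.045], -1],
    [[0.068, -0.032, 0.042], [-0.1, 0.02, 0.09], -1],
    [[0.102, -0.048, 0.063], [-0.15, 0.03, 0.135], -1],
    [[0.136, -0.064, 0.085], [-0.2, 0.039, 0.183], -1],
    [[0.17, -0.08, 0.106], [-0.2, 0.039, 0.183], -1],
  ],
)

```text
clock: 17.57
eef_pos: [586.6, -197.2, 193.1]
tcp_rot: [3.141, -0.0, -1.69]
contact_force: [0.6, 1.3, 0.6]
opening: -0.002
```

Request:
send_rows(
  plan=[
    [[0, 0, 0], [0, 0, 0], -1],
    [[0, 0, 0], [0, 0, 0], -1],
    [[0, 0, 0], [0, 0, 0], -1],
    [[0, 0, 0], [0, 0, 0], -1],
    [[0, 0, 0], [0, 0, 0], -1],
  ],
)

```text
clock: 17.98
eef_pos: [586.7, -196.3, 193.8]
tcp_rot: [-3.141, -0.0, -1.689]
contact_force: [0.5, 0.2, -0.1]
opening: -0.0
```

```bash
python3 - <<'E'
from h import *
rel([590,-205,190],ori(90,-6.7))
c=cam("wrist")
f=viewer.grab_frame("wrist");cv2.imwrite("pics/w12.png",f[:,:,::-1]); 
for l in["sign_base","sign_grip"]:
    r=viewer.cut_out(l,"wrist")
    for k in r[:1]:
        print(l,k["p"],k["extent"])
g=viewer.grab_frame("side");cv2.imwrite("pics/s12.png",cv2.resize(g[90:270,160:420,::-1],None,fx=3,fy=3))
B=np.array([630,-175.5,0]); Mb=R.from_euler("z",-0.118).as_matrix()
print(proj(c,[B+Mb@np.array(p) for p in[(37.5,85,14),(37.5,-85,14),(-37.5,-85,14),(-37.5,85,14),(0,-7,56)]]).round())
E
```

```text
t 17.98 pos [ 586.7 -196.3  193.8] q [-0.325  0.403  1.702 -0.     1.036  1.364] F [ 0.5  0.2 -0.1]
shift [ 0.0082 -0.0043  0.0038] rot [-0.0002 -0.0004 -0.0015] rows by dist 0.2 rot 0.0
sign_base 0.79 [164.8, 112.8, 176.6, 77.5]
sign_grip 0.96 [253.3, 141.9, 20.1, 31.7]
[[162. 113.]
 [338. 112.]
 [333. 188.]
 [170. 188.]
 [255. 157.]]
```

View pics/w12.png

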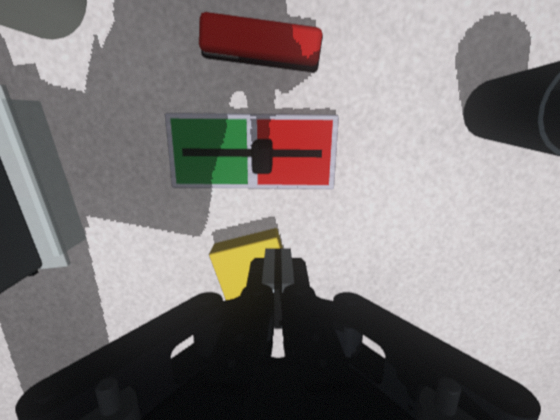

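View pics/s12.png

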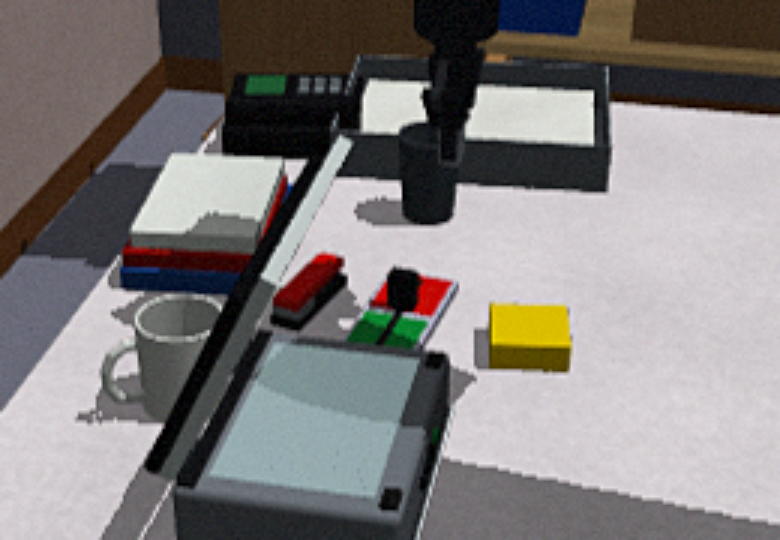

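```bash
python3 - <<'E'
from h import *
rel([624,-224,110],ori(90,-6.7))
rel([624,-224,58],ori(90,-6.7))
E
```

```text
t 18.18 pos [ 586.7 -196.7  194. ] q [-3.260e-01  4.030e-01  1.702e+00 -1.000e-03  1.036e+00  1.364e+00] F [-1.2  0.6  0.8]
shift [ 0.0226 -0.0403  0.084 ] rot [-0.0005 -0.0006 -0.0018] rows by dist 2.3 rot 0.0
t 18.18 pos [ 586.7 -196.7  194. ] q [-3.260e-01  4.030e-01  1.702e+00 -1.000e-03  1.036e+00  1.364e+00] F [-1.2  0.6  0.8]
shift [ 0.0226 -0.0402  0.136 ] rot [-0.0005 -0.0006 -0.0018] rows by dist 3.4 rot 0.0
```

Request:
send_rows(
  plan=[
    [[0.012, -0.02, 0.02], [0, 0, 0], -1],
    [[0.0226, -0.04, 0.04], [0, 0, 0], -1],
    [[0.0226, -0.04, 0.06], [0, 0, 0], -1],
    [[0.0226, -0.04, 0.08], [0, 0, 0], -1],
    [[0.0226, -0.04, 0.084], [0, 0, 0], -1],
  ],
)

```text
clock: 18.6
eef_pos: [622.0, -223.2, 107.1]
tcp_rot: [3.138, 0.0, -1.689]
contact_force: [0.1, -0.1, -1.1]
opening: -0.001
```

Request:
send_rows(
  plan=[
    [[0, 0, 0.012], [0, 0, 0], -1],
    [[0, 0, 0.024], [0, 0, 0], -1],
    [[0, 0, 0.036], [0, 0, 0], -1],
    [[0, 0, 0.046], [0, 0, 0], -1],
    [[0, 0, 0.052], [0, 0, 0], -1],
  ],
)

```text
clock: 19.02
eef_pos: [621.4, -222.9, 53.8]
tcp_rot: [3.137, 0.001, -1.689]
contact_force: [-0.2, -0.2, -0.0]
opening: -0.001
```

```bash
python3 - <<'E'
from h import *
rel([624,-224,58],ori(90,-6.7))
f=viewer.grab_frame("wrist");cv2.imwrite("pics/w13.png",f[:,:,::-1]); 
g=viewer.grab_frame("side");cv2.imwrite("pics/s13.png",cv2.resize(g[90:270,160:420,::-1],None,fx=3,fy=3))
E
```

```text
t 19.02 pos [ 621.4 -222.9   53.8] q [-3.470e-01  6.340e-01  1.678e+00 -1.000e-03  8.340e-01  1.343e+00] F [-0.2 -0.2 -0. ]
shift [ 0.0007 -0.0027 -0.0042] rot [ 0.0045  0.0006 -0.0016] rows by dist 0.1 rot 0.0
```

View pics/w13.png

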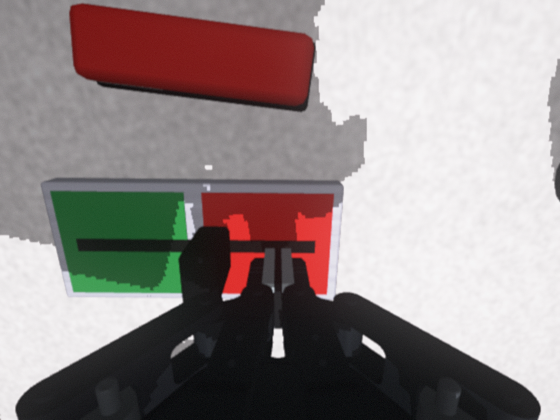

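View pics/s13.png

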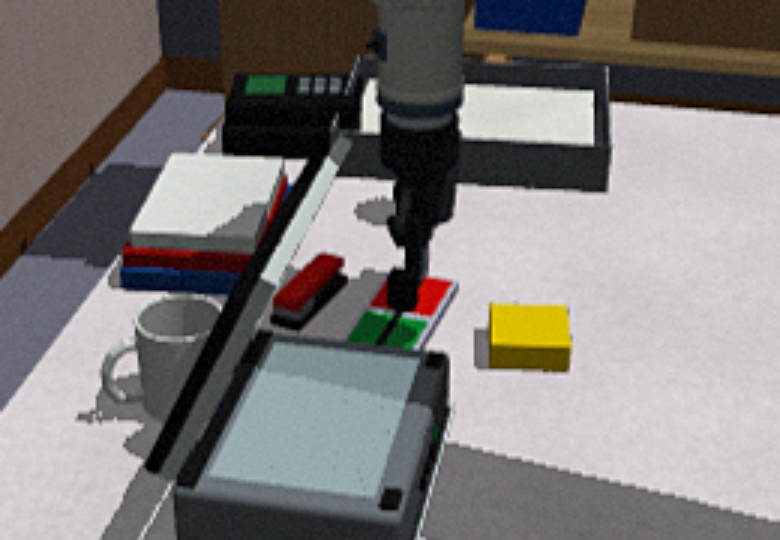

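Request:
send_rows(
  plan=[
    [[-0.003, -0.002, -0.004], [0, 0, 0], -1],
    [[-0.007, -0.002, -0.004], [0, 0, 0], -1],
    [[-0.011, -0.002, -0.004], [0, 0, 0], -1],
    [[-0.015, -0.002, -0.004], [0, 0, 0], -1],
    [[-0.019, -0.002, -0.004], [0, 0, 0], -1],
  ],
)

```text
clock: 19.53
eef_pos: [626.1, -204.1, 58.6]
tcp_rot: [3.138, 0.0, -1.689]
contact_force: [-0.2, -3.2, 1.9]
opening: -0.001
```

Request:
send_rows(
  plan=[
    [[-0.004, 0, 0], [0, 0, 0], -1],
    [[-0.008, 0, 0], [0, 0, 0], -1],
    [[-0.012, 0, 0], [0, 0, 0], -1],
    [[-0.016, 0, 0], [0, 0, 0], -1],
    [[-0.02, 0, 0], [0, 0, 0], -1],
  ],
)

```text
clock: 19.95
eef_pos: [628.7, -184.0, 58.8]
tcp_rot: [3.138, 0.0, -1.689]
contact_force: [0.8, -2.1, 1.3]
opening: 0.001
```

```bash
python3 - <<'E'
from h import *
NT()
f=viewer.grab_frame("wrist");cv2.imwrite("pics/w14.png",f[:,:,::-1]); 
E
```

```text
t 19.95 [ 628.7 -184.    58.8] F [ 0.8 -2.1  1.3] M [-0.37 -0.04  0.  ]
66 N -1.3 T -0.8
68 N -1.3 T -0.9
```

View pics/w14.png

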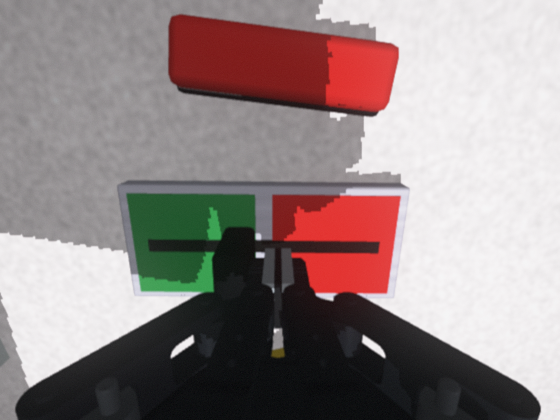

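Request:
send_rows(
  plan=[
    [[-0.005, 0, 0], [0, 0, 0], -1],
    [[-0.01, 0, 0], [0, 0, 0], -1],
    [[-0.015, 0, 0], [0, 0, 0], -1],
    [[-0.02, 0, 0], [0, 0, 0], -1],
    [[-0.025, 0, 0], [0, 0, 0], -1],
  ],
)

```text
clock: 20.42
eef_pos: [631.9, -158.0, 58.8]
tcp_rot: [3.138, 0.0, -1.689]
contact_force: [1.4, -2.6, -0.2]
opening: 0.001
```

Request:
send_rows(
  plan=[
    [[-0.002, 0, 0], [0, 0, 0], -1],
    [[-0.004, 0, 0], [0, 0, 0], -1],
    [[-0.006, 0, 0], [0, 0, 0], -1],
    [[-0.008, 0, 0], [0, 0, 0], -1],
    [[-0.01, 0, 0], [0, 0, 0], -1],
  ],
)

```text
clock: 20.83
eef_pos: [633.1, -148.0, 58.8]
tcp_rot: [3.139, 0.0, -1.689]
contact_force: [1.5, -6.4, 1.3]
opening: -0.004
```

```bash
python3 - <<'E'
from h import *
NT()
f=viewer.grab_frame("wrist");cv2.imwrite("pics/w15.png",f[:,:,::-1]); 
E
```

```text
t 20.83 [ 633.1 -148.    58.8] F [ 1.5 -6.4  1.3] M [-1.02 -0.16 -0.01]
66 N -1.9 T -0.6
68 N -1.9 T -0.7
```

View pics/w15.png

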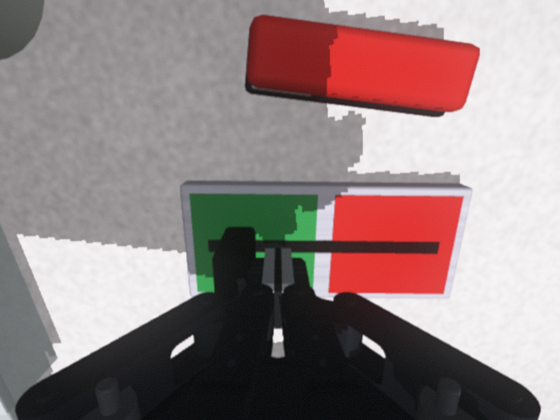

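Request:
send_rows(
  plan=[
    [[-0.001, 0, 0], [0, 0, 0], -1],
    [[-0.002, 0, 0], [0, 0, 0], -1],
    [[-0.003, 0, 0], [0, 0, 0], -1],
    [[-0.004, 0, 0], [0, 0, 0], -1],
    [[-0.004, 0, 0], [0, 0, 0], -1],
  ],
)

```text
clock: 21.3
eef_pos: [633.3, -147.2, 58.9]
tcp_rot: [3.139, -0.005, -1.688]
contact_force: [-1.0, -18.5, 0.2]
opening: 0.001
```

```bash
python3 - <<'E'
from h import *
NT()
E
```

```text
t 21.30 [ 633.3 -147.2   58.9] F [ -1.  -18.5   0.2] M [-3.03  0.21 -0.05]
66 N 0.9 T -0.6
68 N 0.9 T -0.6
```

Firmly at its end stop. Back off sideways, then up and away.

Request:
send_rows(
  plan=[
    [[0.004, 0, 0], [0, 0, 0], -1],
    [[0.01, 0, 0], [0, 0, 0], -1],
    [[0.016, 0, 0], [0, 0, 0], -1],
    [[0.02, 0, -0.01], [0, 0, 0], -1],
    [[0.02, 0, -0.03], [0, 0, 0], -1],
  ],
)

```text
clock: 21.72
eef_pos: [629.1, -167.1, 87.4]
tcp_rot: [3.134, -0.004, -1.688]
contact_force: [0.1, 0.2, -0.1]
opening: -0.002
```

Request:
send_rows(
  plan=[
    [[0, 0.005, -0.03], [0, 0, 0], -1],
    [[0, 0.02, -0.06], [0, 0, 0], -1],
    [[0.0, 0.05, -0.09], [0, 0, 0], -1],
    [[0, 0.08, -0.11], [0, 0, 0], -1],
    [[0, 0.11, -0.13], [0, 0, 0], -1],
  ],
)

```text
clock: 22.13
eef_pos: [519.9, -153.6, 220.2]
tcp_rot: [3.135, -0.003, -1.688]
contact_force: [-0.2, -0.3, 1.3]
opening: 0.001
```

Request:
send_rows(
  plan=[
    [[0.02, 0.03, -0.005], [0, 0, 0], -1],
    [[0.04, 0.06, -0.01], [0, 0, 0], -1],
    [[0.06, 0.09, -0.01], [0, 0, 0], -1],
    [[0.06, 0.09, -0.01], [0, 0, 0], -1],
    [[0.06, 0.09, -0.01], [0, 0, 0], -1],
  ],
)

```text
clock: 22.55
eef_pos: [422.3, -203.1, 232.0]
tcp_rot: [3.137, -0.003, -1.69]
contact_force: [0.8, -0.3, 0.6]
opening: -0.002
```

```bash
python3 - <<'E'
from h import *
NT()
for n in["top","side","wrist"]:
    f=viewer.grab_frame(n);cv2.imwrite(f"pics/{n}_end.png",f[:,:,::-1])
    if n!="top": continue
a=cv2.imread("pics/top_end.png")[150:290,150:390]; cv2.imwrite("pics/topz_end.png",cv2.resize(a,None,fx=3.3,fy=3.3,interpolation=cv2.INTER_CUBIC))
b=cv2.imread("pics/side_end.png")[90:270,160:420]; cv2.imwrite("pics/sidez_end.png",cv2.resize(b,None,fx=3,fy=3))
E
```

```text
t 22.55 [ 422.3 -203.1  232. ] F [ 0.8 -0.3  0.6] M [ 0.02 -0.01  0.01]
66 N -0.9 T -0.2
68 N -0.9 T -0.3
```

View pics/topz_end.png

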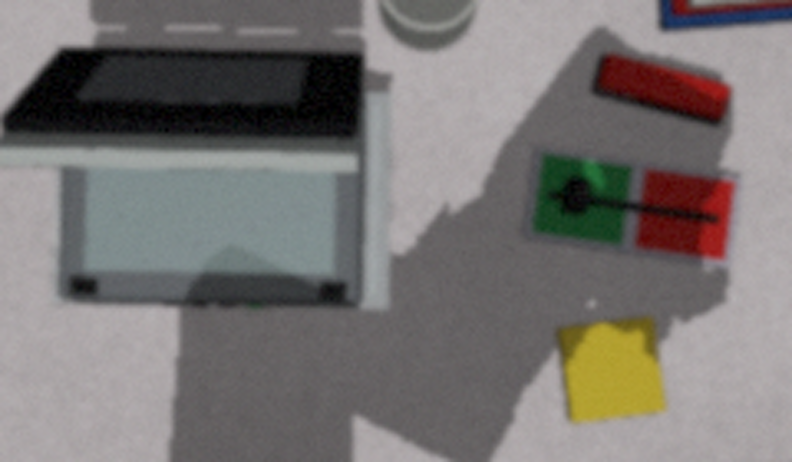

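View pics/sidez_end.png

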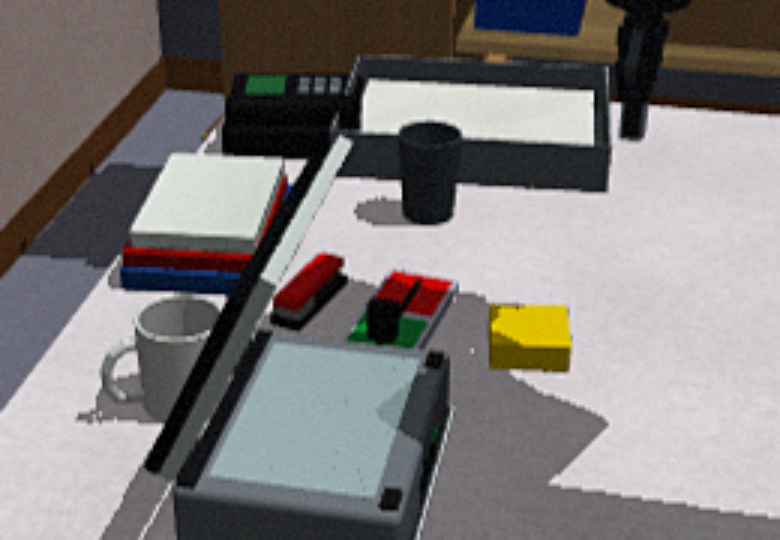

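View pics/wrist_end.png

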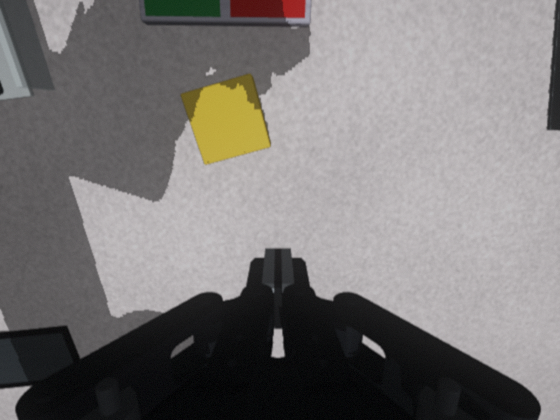

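```bash
python3 - <<'E'
from h import *
T=lambda u,v:((u+.5)/3.3-.5+150,(v+.5)/3.3-.5+150)
c=cam("top"); B=np.array([630.,-175.5]); yb=np.array([.118,.993]); 
for uv,z in(((577,195),50),((652,205),50),((550,194),15),((718,218),15)):
    print(uv,((onz(c,*T(*uv),z)[:2]-B)@yb).round(1))
E
```

```text
(577, 195) 50.1
(652, 205) -9.1
(550, 194) 67.7
(718, 218) -69.4
```

```bash
python3 - <<'E'
from rig import job
print(job.sign_off())
E
```

```text
the job is handed in; nothing more can be done
None
```

The hinge still holds. The lid stays up by itself, so I left it standing and pushed the sign all the way to its green end. The job was handed in at about 22.7 s.

- **Lift and press:** I lifted the lid slowly with the closed fingertips under the front lip. The stop came at about 66° open. I held it there with 9 to 13 N for about 1.7 s. The highest reading at the lid was about 14 N, never near 20 N. While lifting, the force was mostly 2 to 5 N, with one reading of about 8 N because the finger wedged forward slightly.
- **Watch:** From about 0.6 s after the hand came away to the last picture, more than 6 s, the lid did not visibly move in the side pictures.
- **Sign:** The marker slid at 2 to 3 N, then met its end stop, where the push reached 18.5 N. The top camera puts it at +50 mm on the track, which is the green end.
- **Last checks:** The arm was clear, with forces near zero. The mug, note block and stapler looked unmoved in the last top and side pictures, and the pen cup in the side picture. The mouse and tape were not in those crops; I last saw them in place just after letting go of the lid, and the hand went nowhere near them afterwards.

No check failed. The force readings are noisy by about 1 N, and friction at the fingertip makes the exact pressing force at the lip uncertain by another 1 to 2 N.

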